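# Load the sample heater and seal its sliding hatch

## Task

Stand the glass sample vial upright in the well inside the open sample heater. Then slide the heater's hatch shut along its rails and press it firmly but not hard against the rubber seal inside the hood for about a second, so that it stays bedded on the seal when you let go. Leave the bottle, the beaker and the syringe box where they are.

Things in the scene. Friction and masses are not known exactly. Their poses are not given: they have to be found in the camera images.
- case: The sample heater: white, fixed, 170 (x) x 390 (y) x 124 mm high. Origin under it at bench height, +x to its far side, y along the rails; the hatch closes towards +y. Its +y half is an open-topped chamber 140 mm (x) wide, y = 5 to 154 mm of this frame, with the well block in its middle; the -y half is closed. The side rails rise to 118 mm, the hood over the +y end to 124 mm.
- well (a point): Centre of the well's floor: an upright round blind hole, 27 mm across and 20 mm deep, in a 60 x 60 mm aluminium block in the chamber. Its floor is 22 mm and its mouth 42 mm above the bench. It lies at y = 80 mm of the heater's frame. Axes as the heater's.
- hatch: Grey sliding hatch on top of the heater, a plate 144 (x) x 160 (y) x 6 mm; origin at the centre of its underside, 107 mm above the bench; axes as the heater's. Slides only along the heater's y, starts 130 to 180 mm short of its shut place (y = 80 mm). About 4 N sliding friction and light damping (8 N per m/s); the friction keeps it on the pressed seal when let go.
- tab (a point): Centre of the upright push tab in the middle of the hatch: 50 (x) x 8 (y) x 40 mm high, from 113 to 153 mm above the bench (this point at 133 mm). A foot plate 60 (x) x 24 (y) mm surrounds its base, up to 116 mm. Push its -y face towards +y to close.
- vial_mid (a point): Centre, half-way up, of the capped glass vial: 75 mm tall, 23 mm in diameter up to 58 mm, then a neck and a 20 mm aluminium cap; about 40 g. It stands on the bench at the robot's left, clear of the heater. z points from base to cap. Standing in the well this point is 37.5 mm above the well's floor.
- bottle: Amber bottle, 64 mm in diameter and 130 mm tall, on the bench past the heater's +y end; origin under its centre. To be left alone.
- beaker: Small open glass beaker, 60 mm across and 70 mm tall, on the bench on the robot's side of the heater; origin under its centre. To be left alone.
- syringe_box: Flat white syringe box, 180 x 40 x 22 mm, past the heater's -y end; origin under its centre. To be left alone.
- slot (a point): Mouth of the slot under the hood, at y = 148 mm of the heater's frame, which the hatch's leading edge enters. Hidden inside is a springy rubber seal (5 N per mm), screw-set: the hatch meets it with its origin anywhere from y = 75 to 85 mm of the heater's frame. To bed it, press it with 8 N or more (besides the sliding friction), best 11 to 13 N, for 1 s; over 20 N damages it.
Not all that is in view belongs to the job. Of the things shaped like the part that bears vial_mid, the clear glass one is meant.

How it is judged:
On the way, in this order (a step that is already met when the one before it is completed fails the run):
1. the vial stands upright in the well (horizontal distance between vial_mid and well below 0.005 m and z of vial_mid in the frame of well between 0.033 and 0.041 m and angle between vial_mid's own z axis and vertical below 0.12 rad), for 0.3 s.
2. the closed hatch is pressed on the seal with 8 N or more for 0.4 s, the vial in its well (all of step 1 and contact force between hatch and case above 8 N), for 0.4 s.
At the end, for the whole second after the job is handed in: The vial stands in the well (within 5 mm of its axis, base on its floor within 4 mm, within 0.12 rad of upright), and the hatch is closed and at rest, still bearing on the seal with more than 1 N (all of step 1 and contact force between hatch and case above 1 N and y of hatch in the frame of case above 0.072 m and linear speed of hatch below 0.005 m/s); the robot touches nothing.
It fails at once if the seal is pressed with more than 20 N (contact force between hatch and case above 20 N).
It fails at once if the bottle, beaker or syringe box is moved by more than 20 mm (distance of any of bottle, beaker, syringe_box from where it was at the start of the episode above 0.02 m).
It also fails if it takes over 72 s, if anything falls off the work surface, if the arm or the gripper's body presses on something with over 40 N, if the wrist force passes 120 N, or if a joint passes its speed limit or range.

## Robot

A 6-joint arm with a two-finger parallel gripper is mounted at the origin on the work surface. World frame = base frame: x ahead of the robot, y to its left, z up, the work surface at z = 0. Lengths are in m, angles in rad, forces in N, time in s.
With the tool pointing down it reaches from about 0.375 to 0.9 m from the base axis. Payload 3.1 kg.
Tool frame: the origin (TCP) lies at the very end of the fingers, on their centre line; the grasp point (between the pads) lies 19 mm behind it; z points along the fingers, y is the direction in which the jaws open and shut (so a half turn about z gives the same grasp; the last joint's range is limited). The gripper opens to 87 mm and grips with 3 to 60 N. Pads are 19 mm wide; open, the fingers measure 117 mm over their backs; the gripper's body (75 mm by 190 mm) begins 51 mm behind the grasp point.
Start: joints at [-1.308, 0.527, 1.433, -0, 1.181, -0.178], TCP at [0.267, -0.565, 0.223] pointing down, gripper open.
Joint ranges: [-3.08, 3.08], [-0.75, 2.2], [0.22, 2.44], [-1.43, 4.57], [0, 2.65], [-2.85, 2.85]. Speed limits (rad/s): [2.79, 2.79, 3.14, 3.14, 3.14, 3.14].

## Interface

Orientations are given as a unit quaternion [x, y, z, w].
In Python, from rig import robot gives the robot as it stands. The module is installed in compiled form; this text tells all that it offers.
- The arm moves only by the tool send_rows, never from a script. Its argument "deltas" is a list of rows, each an object of numbers: "tx", "ty", "tz": the shift along the tool's x, y, z in cm; "rx", "ry", "rz": the turn, a rotation vector about the tool's x, y, z in rad. A call has 1 to 5 rows; each row is the pose to reach, as a shift and turn from the pose commanded when the call began, along the tool's axes at that moment; what a row does not reach only later rows make up. A row lasts 1/12 s, in which the tool goes at most 41.7 mm and 7.16 degrees, less where a joint would pass 70% of its speed; a pose out of reach is approached as far as the arm can. A call with a gripper value outside its range is refused whole. "claw" is the finger opening in cm, from 0 to 8.7, set as the call begins (left out, the last holds). The fingers move at their own pace and stop on an object; "squeeze" is the grip in N (left out, the last holds). Time passes only in rows, so rows that repeat a pose let the fingers close. It gives the time, the measured TCP pose, the force and the opening at its end, in the units of the state.
- robot.get_obs(): the state, without advancing time (a new reading comes with each control period).
- robot.camera(name): name is "side" or "top" or "wrist"; returns a dict with "color" (420x560x3 uint8, red, green, blue), "z_map" (420x560 float32, m along the optical axis (not along the pixel's ray), 0 where there is no reading), "intrinsics" (3x3 intrinsics, pixels), "R" (3x3) and "t" (3): a world point X has camera coordinates R X + t; the wrist camera has in their place "tool_from_camera" (4x4, takes a point from camera to tool coordinates, whose origin is the TCP and whose axes are the flange's). Camera axes: x right, y down, z forward; pixel columns grow to the right and rows downward; lengths in m; the calibration is good to about 2 mm. A picture is of the moment at which its call begins: read the wrist's pose just before it.
- robot.hand_in(): hands the job in, once; it reports no verdict.
Trained networks look in the newest picture that a camera, given by its name, has taken for a name from the list of things; names that differ only in an ending like _2 or _b are one class to them, and where a whole thing is asked for, a point or a joint stands for the part that bears it (a point fixed in the world has none). Each returns a list of dicts, best first, with "p" (0 to 1); they miss things now and then, are a little off and sometimes report something else, mostly with a low value. They report only what shows in the picture. A call takes as long as a camera call. They do not tell look-alikes from the thing itself.
- robot.outline_of(label, camera): "pixels" (420x560 bool, what is visible of it) and "xy" ([column, row] in pixels, amid what is visible of it).
- robot.tip_of(label, camera): "xy" ([column, row] in pixels: a listed point, or the origin of a listed thing).
The state is a dict: "time": time; "q": joint angles; "joint_velocities": joint speeds; "joint_torque": joint torques, N m; "position": TCP position; "tool_rot": TCP orientation; "ft_force": force on the tool from outside, world axes, zero at the start; "moment": the same for the moment, N m; "grip_width": finger opening in m.
Only numpy, scipy, OpenCV 4.12 (cv2) and the standard library are available. Lean on these libraries where they do the work, as an engineer would, in place of code of your own. Each camera call takes 0.05 s, during which the arm holds its last target.

## Working session

There is one attempt and no reset: what is moved stays moved. The work goes in short steps, Python scripts to look and compute and a tool call to move; the robot and the scene stay as the last step left them, time stands still between calls to the robot, and variables do not carry over. Pictures are saved under pics/ and viewed, and the job is handed in when it is done.

Besides the shell and the picture viewer there is one more tool, called after "Call:" as name([rows], argument=value, ...), one row to a line, values as JSON. send_rows: Moves the arm, as the interface text tells. Its arguments: {"type":"object","properties":{"deltas":{"type":"array","items":{"type":"object","properties":{"tx":{"type":"number"},"ty":{"type":"number"},"tz":{"type":"number"},"rx":{"type":"number"},"ry":{"type":"number"},"rz":{"type":"number"}}}},"claw":{"type":"number"},"squeeze":{"type":"number"}},"required":["deltas"]}

```bash
mkdir -p pics; cat > h.py <<'E'
import numpy as np, cv2
from rig import robot
from scipy.spatial.transform import Rotation as Ro
def save(c,n,f=None):
    im=c["color"][:,:,::-1].copy()
    if f: im=f(im)
    cv2.imwrite("pics/"+n,im)
def world(c,u,v,z=None,h=None):
    K=c["intrinsics"];d=np.linalg.inv(K)@np.array([u,v,1.])
    R,t=np.array(c["R"]),np.array(c["t"])
    o=-R.T@t; r=R.T@d
    if h is not None: return o+r*(h-o[2])/r[2]
    if z is None: z=c["z_map"][int(round(v)),int(round(u))]
    return o+r*z
def wristcal(c):
    s=robot.get_obs(); T=np.eye(4);T[:3,:3]=Ro.from_quat(s["tool_rot"]).as_matrix();T[:3,3]=s["position"]
    W=T@np.array(c["tool_from_camera"]); c["R"]=W[:3,:3].T; c["t"]=-W[:3,:3].T@W[:3,3]; return c
E
python3 - <<'E'
from h import *
s=robot.get_obs(); print({k:np.round(v,3) for k,v in s.items()})
for n in["side","top"]:
    c=robot.camera(n); save(c,n+"0.png"); print(n,np.round(c["R"],2).tolist(),np.round(c["t"],3))
    for l,h in[("case",0),("well",.022),("hatch",.107),("tab",.133),("vial_mid",.0375),("bottle",0),("beaker",0),("syringe_box",0),("slot",None)]:
        for r in robot.tip_of(l,n): print(l,round(r["p"],2),np.round(r["xy"]), np.round(world(c,*r["xy"],h=h),3) if h is not None else "")
E
```

```text
{'time': np.float64(0.0), 'q': array([-1.309,  0.528,  1.434, -0.   ,  1.181, -0.179]), 'joint_velocities': array([-0.002,  0.001, -0.   ,  0.001, -0.001,  0.002]), 'joint_torque': array([-1.0000e-03, -4.4004e+01, -1.7659e+01,  6.3000e-02,  5.8000e-02,
       -0.0000e+00]), 'position': array([ 0.266, -0.565,  0.222]), 'tool_rot': array([ 0.976,  0.219, -0.   , -0.001]), 'ft_force': array([0.407, 1.02 , 0.406]), 'moment': array([0.029, 0.014, 0.033]), 'grip_width': np.float64(0.087)}
side [[-0.83, -0.56, -0.0], [-0.36, 0.54, -0.76], [0.43, -0.63, -0.65]] [0.446 0.29  0.692]
case 0.86 [233. 250.] [0.645 0.034 0.   ]
well 0.61 [206. 259.] [0.66  0.107 0.022]
well 0.41 [261. 192.] [ 0.704 -0.165  0.022]
well 0.24 [115. 304.] [0.728 0.302 0.022]
hatch 0.74 [255. 193.] [ 0.645 -0.062  0.107]
tab 0.76 [257. 184.] [ 0.641 -0.066  0.133]
vial_mid 0.98 [272. 385.] [0.367 0.271 0.037]
vial_mid 0.81 [242. 406.] [0.387 0.326 0.037]
vial_mid 0.75 [253. 348.] [0.433 0.235 0.037]
bottle 0.98 [117. 306.] [0.74  0.297 0.   ]
slot 0.86 [176. 249.] 
top [[-0.02, -1.0, 0.04], [-0.99, 0.01, -0.17], [0.17, -0.04, -0.98]] [-0.005  0.56   0.871]
case 0.6 [268. 179.] [0.643 0.036 0.   ]
case 0.21 [324. 238.] [ 0.493 -0.101  0.   ]
well 0.85 [240. 168.] [0.667 0.103 0.022]
hatch 0.64 [313. 168.] [ 0.642 -0.067  0.107]
tab 0.56 [316. 165.] [ 0.641 -0.071  0.133]
vial_mid 0.7 [183. 264.] [0.434 0.232 0.037]
vial_mid 0.61 [313. 165.] [ 0.67  -0.076  0.037]
vial_mid 0.59 [140. 287.] [0.385 0.327 0.037]
vial_mid 0.51 [165. 293.] [0.37  0.27  0.037]
bottle 0.92 [163. 142.] [0.741 0.298 0.   ]
beaker 0.6 [322. 242.] [ 0.485 -0.096  0.   ]
beaker 0.23 [311. 169.] [ 0.669 -0.075 -0.   ]
syringe_box 0.81 [380. 181.] [ 0.638 -0.249  0.   ]
syringe_box 0.62 [271. 176.] [0.653 0.028 0.   ]
slot 0.63 [205. 157.] 
slot 0.47 [314. 165.]
```

View pics/side0.png

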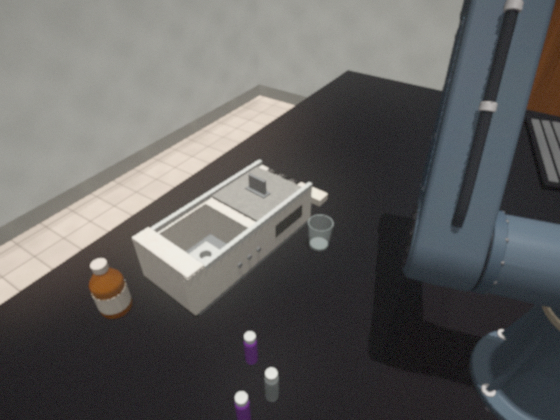

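View pics/top0.png

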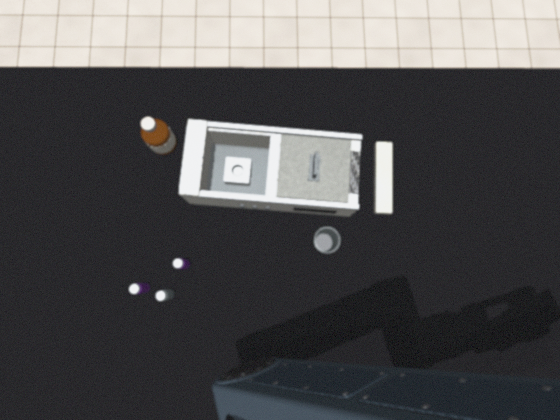

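```bash
python3 - <<'E'
import cv2
a=cv2.imread("pics/side0.png")[320:420,210:310];b=cv2.imread("pics/top0.png")[230:320,110:210]
cv2.imwrite("pics/crop0.png",cv2.hconcat([cv2.resize(a,(400,400)),cv2.resize(b,(400,400))]))
E
```

```text
(no output)
```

View pics/crop0.png

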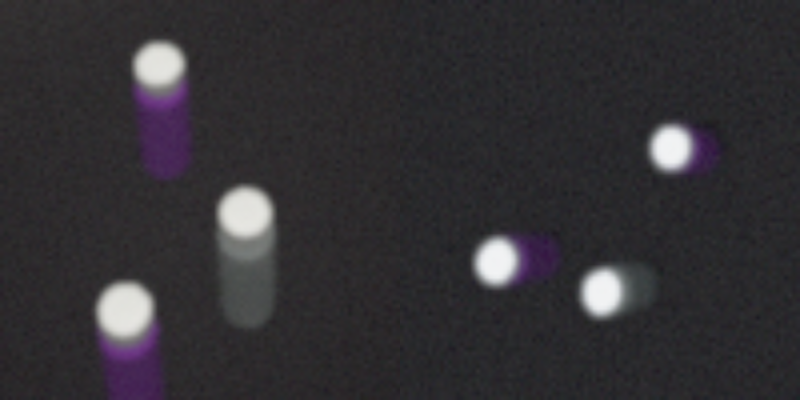

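Clear vial: side (272,385), top (165,293). The look-alikes are purple, at side (250,348) and (242,406), top (183,264) and (140,287). The crop confirms the choice. Next I measure the heater outline and the vial.

```bash
python3 - <<'E'
from h import *
P=[]
for n,px in[("side",(272,385)),("top",(165,293))]:
    c=robot.camera(n)
    v,u=np.mgrid[0:420,0:560]; K=c["intrinsics"]; z=c["z_map"]
    cam=np.stack([(u-K[0,2])/K[0,0]*z,(v-K[1,2])/K[1,1]*z,z],-1)
    W=(cam-np.array(c["t"]))@np.array(c["R"])
    ok=z>0
    m=ok&(W[...,2]>.095)&(W[...,2]<.135)&(W[...,0]>.5)&(W[...,0]<.85)&(W[...,1]>-.25)&(W[...,1]<.25)
    p=W[m]; print(n,m.sum(),np.percentile(p[:,2],[5,50,95]))
    nb,lab,st,cen=cv2.connectedComponentsWithStats(m.astype(np.uint8))
    k=1+np.argmax(st[1:,4]); p=W[lab==k]
    print(cv2.minAreaRect((p[:,:2]*1000).astype(np.float32)))
    m=ok&(abs(W[...,0]-.375)<.1)&(abs(W[...,1]-.27)<.1)&(W[...,2]>.066)&(W[...,2]<.09)
    nb,lab,st,cen=cv2.connectedComponentsWithStats(m.astype(np.uint8))
    for k in range(1,nb):
        if st[k,4]>8: q=W[lab==k]; print("cap",cen[k],st[k,4],np.round(np.median(q,0),4), (q[:,:2].min(0)+q[:,:2].max(0))/2)
    m=ok&(W[...,2]>.13)&(W[...,2]<.156)&(abs(W[...,0]-.64)<.08)&(abs(W[...,1]+.07)<.06)
    if m.sum(): print("tab",m.sum(),W[m].mean(0),cv2.minAreaRect((W[m][:,:2]*1000).astype(np.float32)))
    m=ok&(W[...,2]>.034)&(W[...,2]<.05)&(abs(W[...,0]-.66)<.05)&(abs(W[...,1]-.105)<.05)
    nb,lab,st,cen=cv2.connectedComponentsWithStats(m.astype(np.uint8))
    for k in range(1,nb):
        if st[k,4]>30:
            q=W[lab==k]; print("block",st[k,4],q.mean(0),cv2.minAreaRect((q[:,:2]*1000).astype(np.float32)))
E
```

```text
side 7432 [0.099055   0.1118539  0.12351268]
((650.2222900390625, 24.14373779296875), (395.1247863769531, 173.97244262695312), 84.77120971679688)
cap [248.95535714 337.1875    ] 112 [0.4364 0.239  0.0738] [0.4376771  0.23732051]
cap [270.49285714 374.33571429] 140 [0.3676 0.2734 0.0736] [0.36816457 0.27218114]
cap [240.57763975 398.77018634] 161 [0.3829 0.3307 0.0736] [0.38384895 0.32955334]
tab 172 [ 0.63928363 -0.06373699  0.14307357] ((641.650146484375, -65.73577880859375), (10.706772804260254, 52.37035369873047), 84.1823501586914)
block 271 [0.66848852 0.10482726 0.04034386] ((665.8642578125, 106.12124633789062), (53.251461029052734, 45.454315185546875), 86.88505554199219)
top 9563 [0.10566317 0.11557619 0.12650813]
((649.8740844726562, 22.784896850585938), (391.9298400878906, 171.6292266845703), 84.74641418457031)
cap [178.27142857 262.67142857] 70 [0.4359 0.2336 0.0765] [0.43605414 0.23386061]
cap [134.63291139 287.96202532] 79 [0.3835 0.3255 0.0762] [0.38328473 0.32633533]
cap [161.01333333 294.89333333] 75 [0.3676 0.2684 0.0763] [0.36753908 0.26947754]
tab 91 [ 0.63766007 -0.06778072  0.15031851] ((640.4589233398438, -68.96631622314453), (8.134683609008789, 50.29169845581055), 84.25769805908203)
block 560 [0.65648041 0.10780413 0.04345654] ((657.2318115234375, 107.99090576171875), (60.30012130737305, 61.20023727416992), 84.81893920898438)
```

```bash
cat > plan.py <<'E'
import numpy as np
def plan(p,ya,wps):
    p=np.array(p,float)
    for q,yb in wps:
        d=(np.array(q)-p)*100; a=np.radians(ya)
        print("tx %.2f ty %.2f tz %.2f rz %.4f"%(d[0]*np.cos(a+np.pi/2)+d[1]*np.sin(a+np.pi/2), d[0]*np.cos(a)+d[1]*np.sin(a), -d[2], -np.radians(yb-ya)), "dist",np.linalg.norm(d).round(1))
        p=np.array(q);ya=yb
E
python3 - <<'E'
from plan import *
plan([.267,-.565,.223],-64.7,[([.41,-.42,.25],-40),([.50,-.24,.25],-15),([.54,-.04,.25],5),([.48,.15,.25],15),([.368,.271,.2],21)])
E
```

```text
tx 19.13 ty -7.00 tz -2.70 rz -0.4311 dist 20.5
tx 19.57 ty -4.68 tz -0.00 rz -0.4363 dist 20.1
tx 20.35 ty -1.31 tz -0.00 rz -0.3491 dist 20.4
tx 19.45 ty -4.32 tz -0.00 rz -0.1745 dist 19.9
tx 14.59 ty -7.69 tz 5.00 rz -0.1047 dist 17.2
```

Call:
send_rows([
  {"tx":4,"ty":-1.4,"tz":-0.5,"rz":-0.086},
  {"tx":8,"ty":-2.8,"tz":-1,"rz":-0.172},
  {"tx":12,"ty":-4.2,"tz":-1.5,"rz":-0.258},
  {"tx":16,"ty":-5.6,"tz":-2,"rz":-0.344},
  {"tx":19.1,"ty":-7,"tz":-2.7,"rz":-0.431},
])

```text
schema error: expected keys tx, ty, tz, rx, ry, rz
```

Call:
send_rows([
  {"tx":4,"ty":-1,"rz":-0.087},
  {"tx":8,"ty":-1.9,"rz":-0.174},
  {"tx":12,"ty":-2.8,"rz":-0.261},
  {"tx":16,"ty":-3.8,"rz":-0.348},
  {"tx":19.6,"ty":-4.7,"rz":-0.436},
])

```text
schema error: expected keys tx, ty, tz, rx, ry, rz
```

Call:
send_rows([
  {"tx":4,"ty":-0.3,"rz":-0.07},
  {"tx":8,"ty":-0.5,"rz":-0.14},
  {"tx":12,"ty":-0.8,"rz":-0.21},
  {"tx":16,"ty":-1,"rz":-0.28},
  {"tx":20.3,"ty":-1.3,"rz":-0.349},
])

```text
schema error: expected keys tx, ty, tz, rx, ry, rz
```

Call:
send_rows([
  {"tx":4,"ty":-0.9,"rz":-0.035},
  {"tx":8,"ty":-1.7,"rz":-0.07},
  {"tx":12,"ty":-2.6,"rz":-0.105},
  {"tx":16,"ty":-3.5,"rz":-0.14},
  {"tx":19.4,"ty":-4.3,"rz":-0.175},
])

```text
schema error: expected keys tx, ty, tz, rx, ry, rz
```

Call:
send_rows([
  {"tx":3.5,"ty":-1.8,"tz":1,"rz":-0.02},
  {"tx":7,"ty":-3.7,"tz":2,"rz":-0.05},
  {"tx":10.5,"ty":-5.5,"tz":3.5,"rz":-0.08},
  {"tx":14.6,"ty":-7.7,"tz":5,"rz":-0.105},
  {"tx":14.6,"ty":-7.7,"tz":5,"rz":-0.105},
], claw=5.0)

```text
schema error: expected keys tx, ty, tz, rx, ry, rz
```

```bash
python3 - <<'E'
from h import *
s=robot.get_obs(); 
c=wristcal(robot.camera("wrist")); save(c,"w1.png")
R=Ro.from_quat(s["tool_rot"]).as_matrix()
print(s["time"],s["position"],np.degrees(np.arctan2(R[1,1],R[0,1])),R[:,2],s["grip_width"],s["ft_force"],s["q"])
for r in robot.tip_of("vial_mid","wrist"): print(r["p"],r["xy"],world(c,*r["xy"],h=.0375))
E
```

```text
1.1 [ 0.26670167 -0.56523142  0.22254988] -64.7428541590031 [ 1.25309829e-05 -2.09053820e-05 -1.00000000e+00] 0.08658308616005946 [ 0.19650942 -0.26113264 -0.92487024] [-1.30847772e+00  5.27506804e-01  1.43268224e+00  7.22181009e-06
  1.18138017e+00 -1.78504486e-01]
```

View pics/w1.png

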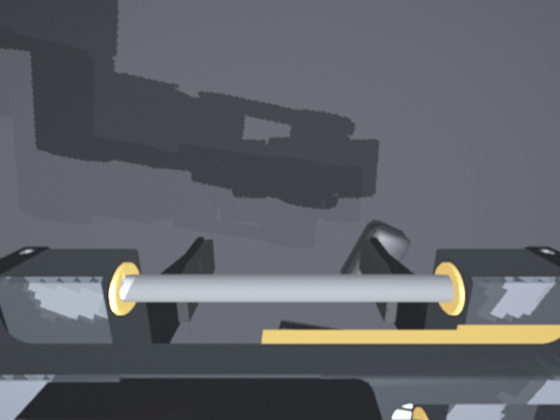

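The moves were refused because every row needs all six keys. The arm hasn't moved, so I'm resending. The wrist view shows only the fingers over the bare bench.

Call:
send_rows([
  {"tx":4,"ty":-1.4,"tz":-0.5,"rx":0,"ry":0,"rz":-0.086},
  {"tx":8,"ty":-2.8,"tz":-1,"rx":0,"ry":0,"rz":-0.172},
  {"tx":12,"ty":-4.2,"tz":-1.5,"rx":0,"ry":0,"rz":-0.258},
  {"tx":16,"ty":-5.6,"tz":-2,"rx":0,"ry":0,"rz":-0.344},
  {"tx":19.1,"ty":-7,"tz":-2.7,"rx":0,"ry":0,"rz":-0.431},
])

```text
time: 1.62
position: [0.4109, -0.4188, 0.2494]
tool_rot: [0.906, 0.424, 0.0, -0.0]
ft_force: [0.2, 0.7, -0.0]
grip_width: 0.0869
```

Call:
send_rows([
  {"tx":4,"ty":-1,"tz":0,"rx":0,"ry":0,"rz":-0.087},
  {"tx":8,"ty":-1.9,"tz":0,"rx":0,"ry":0,"rz":-0.174},
  {"tx":12,"ty":-2.8,"tz":0,"rx":0,"ry":0,"rz":-0.261},
  {"tx":16,"ty":-3.8,"tz":0,"rx":0,"ry":0,"rz":-0.348},
  {"tx":19.6,"ty":-4.7,"tz":0,"rx":0,"ry":0,"rz":-0.436},
])

```text
time: 2.03
position: [0.5005, -0.2378, 0.2498]
tool_rot: [0.792, 0.61, 0.0, 0.0]
ft_force: [0.9, -0.3, -0.7]
grip_width: 0.0868
```

Call:
send_rows([
  {"tx":4,"ty":-0.3,"tz":0,"rx":0,"ry":0,"rz":-0.07},
  {"tx":8,"ty":-0.5,"tz":0,"rx":0,"ry":0,"rz":-0.14},
  {"tx":12,"ty":-0.8,"tz":0,"rx":0,"ry":0,"rz":-0.21},
  {"tx":16,"ty":-1,"tz":0,"rx":0,"ry":0,"rz":-0.28},
  {"tx":20.3,"ty":-1.3,"tz":0,"rx":0,"ry":0,"rz":-0.349},
])

```text
time: 2.45
position: [0.5399, -0.0405, 0.2498]
tool_rot: [0.675, 0.738, 0.0, 0.0]
ft_force: [0.7, 0.2, 0.0]
grip_width: 0.0869
```

Call:
send_rows([
  {"tx":4,"ty":-0.9,"tz":0,"rx":0,"ry":0,"rz":-0.035},
  {"tx":8,"ty":-1.7,"tz":0,"rx":0,"ry":0,"rz":-0.07},
  {"tx":12,"ty":-2.6,"tz":0,"rx":0,"ry":0,"rz":-0.105},
  {"tx":16,"ty":-3.5,"tz":0,"rx":0,"ry":0,"rz":-0.14},
  {"tx":19.4,"ty":-4.3,"tz":0,"rx":0,"ry":0,"rz":-0.175},
])

```text
time: 2.87
position: [0.4789, 0.1498, 0.2497]
tool_rot: [0.608, 0.794, 0.0, -0.0]
ft_force: [0.5, 0.1, -0.2]
grip_width: 0.0868
```

```bash
cat >> h.py <<'E'
def st():
    s=robot.get_obs(); R=Ro.from_quat(s["tool_rot"]).as_matrix()
    ya=np.degrees(np.arctan2(R[1,1],R[0,1]))
    print("t",s["time"].round(2),"pos",s["position"].round(4),"ya",ya.round(2),"z",R[:,2].round(4),"w",s["grip_width"].round(4),"F",s["ft_force"].round(2),"q",s["q"].round(2))
    return s["position"],ya
E
python3 - <<'E'
from h import *
from plan import *
p,a=st()
c=wristcal(robot.camera("wrist")); save(c,"w1.png")
for r in robot.tip_of("well","wrist"): print(r["p"],r["xy"],world(c,*r["xy"],h=.022))
plan(p,a,[([.368,.271,.2],21)])
E
```

```text
Traceback (most recent call last):
  File "h.py", line 21, in st
    print("t",s["time"].round(2),"pos",s["position"].round(4),"ya",ya.round(2),"z",R[:,2].round(4),"w",s["grip_width"].round(4),"F",s["ft_force"].round(2),"q",s["q"].round(2))
              ^^^^^^^^^^^^^^^
AttributeError: 'float' object has no attribute 'round'
```

```bash
sed -i 's/s\["time"\].round(2)/round(float(s["time"]),2)/; s/s\["grip_width"\].round(4)/round(float(s["grip_width"]),4)/; s/ya.round(2)/round(float(ya),2)/' h.py
python3 - <<'E'
from h import *
from plan import *
p,a=st()
c=wristcal(robot.camera("wrist")); save(c,"w2.png"); print(np.round(c["tool_from_camera"],3).tolist())
for l,h in (("well",.022),("vial_mid",.0375)):
  for r in robot.tip_of(l,"wrist"): print(l,r["p"],r["xy"],world(c,*r["xy"],h=h))
plan(p,a,[([.368,.271,.2],21)])
E
```

```text
t 2.87 pos [0.4789 0.1498 0.2497] ya 15.09 z [-0.e+00  5.e-04 -1.e+00] w 0.0868 F [ 0.5   0.1  -0.25] q [ 0.08  0.33  1.7   0.    1.11 -0.18]
[[-0.001, -0.96, -0.281, 0.079], [1.0, -0.001, -0.0, -0.001], [-0.0, -0.281, 0.96, -0.162], [0.0, 0.0, 0.0, 1.0]]
well 0.56 [400.5, 240.5] [0.65163667 0.11616305 0.022     ]
vial_mid 0.91 [273.7, 106.2] [0.43477955 0.24231364 0.0375    ]
vial_mid 0.75 [220.4, 58.0] [0.36260043 0.276941   0.0375    ]
vial_mid 0.75 [248.7, 5.0] [0.38172518 0.33706242 0.0375    ]
tx 14.59 ty -7.55 tz 4.97 rz -0.1032 dist 17.2
```

View pics/w2.png

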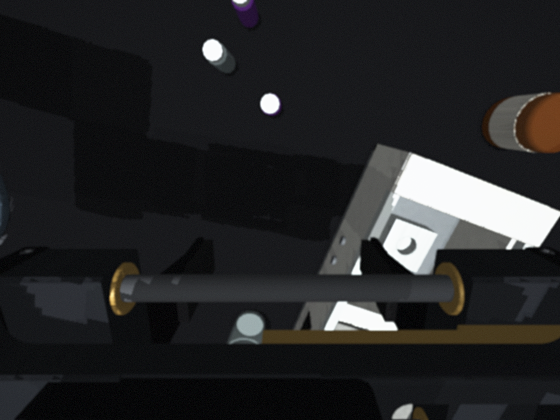

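The clear vial shows at (220,58), purple ones at (270,103) and (245,5), and the well at (403,243).

Call:
send_rows([
  {"tx":3.5,"ty":-1.8,"tz":1,"rx":0,"ry":0,"rz":-0.02},
  {"tx":7,"ty":-3.7,"tz":2,"rx":0,"ry":0,"rz":-0.05},
  {"tx":10.5,"ty":-5.5,"tz":3.5,"rx":0,"ry":0,"rz":-0.08},
  {"tx":14.6,"ty":-7.6,"tz":5,"rx":0,"ry":0,"rz":-0.103},
  {"tx":14.6,"ty":-7.6,"tz":5,"rx":0,"ry":0,"rz":-0.103},
], claw=5.0)

```text
time: 3.43
position: [0.364, 0.2698, 0.1977]
tool_rot: [0.566, 0.824, -0.003, -0.002]
ft_force: [-0.3, -0.8, -0.8]
grip_width: 0.0615
```

```bash
python3 - <<'E'
from h import *
from plan import *
p,a=st()
c=wristcal(robot.camera("wrist")); save(c,"w3.png")
for l,h in (("vial_mid",.0375),):
  for r in robot.tip_of(l,"wrist"): print(l,r["p"],r["xy"],world(c,*r["xy"],h=h))
v,u=np.mgrid[0:420,0:560]; K=c["intrinsics"]; z=c["z_map"]
cam=np.stack([(u-K[0,2])/K[0,0]*z,(v-K[1,2])/K[1,1]*z,z],-1); W=(cam-c["t"])@c["R"]
m=(z>0)&(W[...,2]>.066)&(W[...,2]<.085)
nb,lab,s,cen=cv2.connectedComponentsWithStats(m.astype(np.uint8))
for k in range(1,nb):
    if s[k,4]>100:
        q=W[lab==k]; print(cen[k],s[k,4],q.mean(0),cv2.minEnclosingCircle((q[:,:2]*1000).astype(np.float32)))
E
```

```text
t 3.43 pos [0.364  0.2698 0.1977] ya 21.0 z [-0.0069 -0.0014 -1.    ] w 0.0615 F [-0.33 -0.76 -0.82] q [0.39 0.34 1.87 0.   0.94 0.02]
vial_mid 0.97 [334.8, 236.4] [0.43501222 0.24083012 0.0375    ]
vial_mid 0.78 [293.1, 192.2] [0.3705389  0.27266176 0.0375    ]
vial_mid 0.6 [321.7, 150.3] [0.38237526 0.3265853  0.0375    ]
[327.85028249 152.05649718] 354 [0.38314529 0.3291129  0.07553683] ((383.6155090332031, 328.7960205078125), 9.982965469360352)
[290.86969697 200.12424242] 330 [0.36755733 0.27254208 0.0750132 ] ((367.7911376953125, 271.7105712890625), 9.897964477539062)
[334.79365079 251.85714286] 126 [0.43087289 0.23651051 0.07414132] ((433.9193115234375, 235.8935546875), 9.159157752990723)
```

View pics/w3.png

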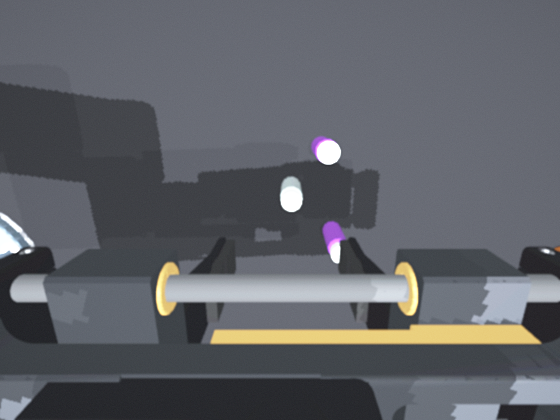

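Call:
send_rows([
  {"tx":0,"ty":0,"tz":3,"rx":0,"ry":0,"rz":0},
  {"tx":0,"ty":0,"tz":6,"rx":0,"ry":0,"rz":0},
  {"tx":0,"ty":0,"tz":8.5,"rx":0,"ry":0,"rz":0},
  {"tx":0,"ty":0,"tz":9,"rx":0,"ry":0,"rz":0},
  {"tx":0,"ty":0,"tz":9,"rx":0,"ry":0,"rz":0},
])

```text
time: 3.95
position: [0.3704, 0.2675, 0.1087]
tool_rot: [0.569, 0.823, -0.001, -0.0]
ft_force: [-0.0, -0.1, 0.2]
grip_width: 0.0502
```

```bash
python3 - <<'E'
from h import *
from plan import *
p,a=st()
plan(p,a,[([.3677,.2715,.036],21)])
c=robot.camera("wrist"); save(c,"w4.png")
E
```

```text
t 3.95 pos [0.3704 0.2675 0.1087] ya 20.7 z [-0.0017 -0.0011 -1.    ] w 0.0502 F [-0.02 -0.1   0.18] q [ 0.38  0.5   1.95 -0.    0.69  0.02]
tx 0.47 ty -0.11 tz 7.27 rz -0.0052 dist 7.3
```

View pics/w4.png

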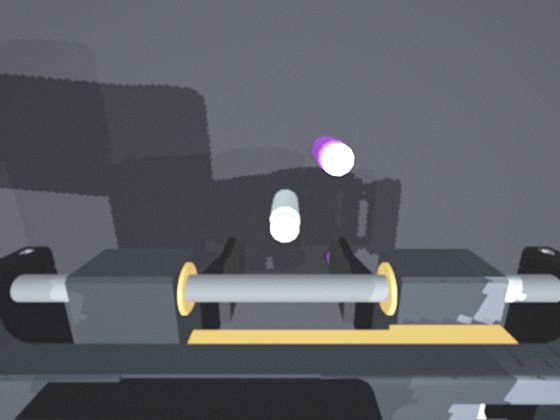

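The clear vial is at (285,215), between the fingers. Correcting about 5 mm and going down.

Call:
send_rows([
  {"tx":0.5,"ty":-0.1,"tz":0,"rx":0,"ry":0,"rz":0},
  {"tx":0.5,"ty":-0.1,"tz":2.5,"rx":0,"ry":0,"rz":0},
  {"tx":0.5,"ty":-0.1,"tz":5,"rx":0,"ry":0,"rz":0},
  {"tx":0.5,"ty":-0.1,"tz":7.2,"rx":0,"ry":0,"rz":0},
  {"tx":0.5,"ty":-0.1,"tz":7.2,"rx":0,"ry":0,"rz":0},
])

```text
time: 4.42
position: [0.366, 0.273, 0.0363]
tool_rot: [0.568, 0.823, -0.001, -0.001]
ft_force: [-0.2, -0.2, 0.0]
grip_width: 0.05
```

```bash
python3 - <<'E'
from h import *
st()
c=robot.camera("wrist"); save(c,"w5.png")
E
```

```text
t 4.42 pos [0.366  0.273  0.0363] ya 20.84 z [-0.0022 -0.001  -1.    ] w 0.05 F [-0.18 -0.21  0.02] q [ 0.4   0.65  1.99 -0.    0.5   0.03]
```

View pics/w5.png

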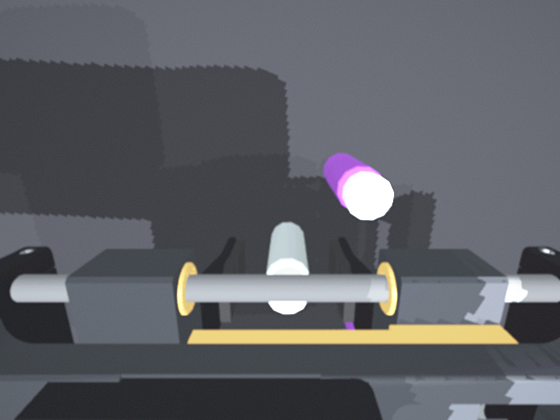

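Vial cap at (288,290), centred between the fingers. Closing gently.

Call:
send_rows([
  {"tx":0,"ty":0,"tz":0,"rx":0,"ry":0,"rz":0},
  {"tx":0,"ty":0,"tz":0,"rx":0,"ry":0,"rz":0},
  {"tx":0,"ty":0,"tz":0,"rx":0,"ry":0,"rz":0},
  {"tx":0,"ty":0,"tz":0,"rx":0,"ry":0,"rz":0},
  {"tx":0,"ty":0,"tz":0,"rx":0,"ry":0,"rz":0},
], claw=1.5, squeeze=12)

```text
time: 4.88
position: [0.3668, 0.2735, 0.0384]
tool_rot: [0.567, 0.823, 0.001, 0.0]
ft_force: [-0.4, -0.2, -0.3]
grip_width: 0.0246
```

Call:
send_rows([
  {"tx":0,"ty":0,"tz":0,"rx":0,"ry":0,"rz":0},
  {"tx":0,"ty":0,"tz":0,"rx":0,"ry":0,"rz":0},
  {"tx":0,"ty":0,"tz":0,"rx":0,"ry":0,"rz":0},
])

```text
time: 5.13
position: [0.3667, 0.2734, 0.0382]
tool_rot: [0.567, 0.823, 0.001, 0.0]
ft_force: [-0.8, -0.4, 7.4]
grip_width: 0.022
```

```bash
python3 - <<'E'
from h import *
from plan import *
p,a=st()
plan(p,a,[([.366,.273,.2],20.8),([.50,.17,.25],10),([.6573,.104,.25],-5.2)])
E
```

```text
t 5.13 pos [0.3667 0.2734 0.0382] ya 20.86 z [ 1.3e-03  6.0e-04 -1.0e+00] w 0.022 F [-0.77 -0.38  7.36] q [0.4  0.65 1.99 0.   0.5  0.03]
tx -0.01 ty -0.08 tz -16.18 rz 0.0010 dist 16.2
tx -14.39 ty 8.87 tz -5.00 rz 0.1885 dist 17.6
tx -9.23 ty 14.34 tz -0.00 rz 0.2653 dist 17.1
```

Grip force has an odd 7 N vertical component, probably from the pads on the shoulder. Regripping about 5 mm lower.

Call:
send_rows([
  {"tx":0,"ty":0,"tz":0,"rx":0,"ry":0,"rz":0},
  {"tx":0,"ty":0,"tz":0,"rx":0,"ry":0,"rz":0},
  {"tx":0,"ty":-0.1,"tz":0.5,"rx":0,"ry":0,"rz":0},
  {"tx":0,"ty":-0.1,"tz":0.5,"rx":0,"ry":0,"rz":0},
  {"tx":0,"ty":-0.1,"tz":0.5,"rx":0,"ry":0,"rz":0},
], claw=3.5)

```text
time: 5.55
position: [0.3649, 0.2726, 0.032]
tool_rot: [0.567, 0.823, -0.001, -0.0]
ft_force: [0.2, -0.1, -0.4]
grip_width: 0.0346
```

Call:
send_rows([
  {"tx":0,"ty":0,"tz":0,"rx":0,"ry":0,"rz":0},
  {"tx":0,"ty":0,"tz":0,"rx":0,"ry":0,"rz":0},
  {"tx":0,"ty":0,"tz":0,"rx":0,"ry":0,"rz":0},
  {"tx":0,"ty":0,"tz":0,"rx":0,"ry":0,"rz":0},
  {"tx":0,"ty":0,"tz":0,"rx":0,"ry":0,"rz":0},
], claw=1.5)

```text
time: 5.97
position: [0.3654, 0.2728, 0.0326]
tool_rot: [0.567, 0.823, 0.0, 0.0]
ft_force: [-0.1, 1.1, -0.5]
grip_width: 0.0229
```

Call:
send_rows([
  {"tx":0,"ty":0,"tz":0,"rx":0,"ry":0,"rz":0},
  {"tx":0,"ty":0,"tz":0,"rx":0,"ry":0,"rz":0},
])

```text
time: 6.13
position: [0.3654, 0.2729, 0.0326]
tool_rot: [0.567, 0.823, 0.0, -0.0]
ft_force: [-0.4, 0.4, -1.0]
grip_width: 0.0227
```

```bash
python3 - <<'E'
from h import *
p,a=st()
c=robot.camera("wrist"); save(c,"w6.png")
E
```

```text
t 6.13 pos [0.3654 0.2729 0.0326] ya 20.85 z [ 0.  0. -1.] w 0.0227 F [-0.35  0.38 -0.98] q [0.4  0.66 2.   0.   0.48 0.03]
```

View pics/w6.png

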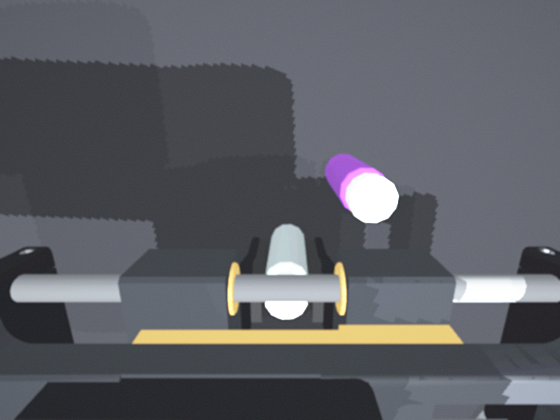

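Regripped at 22.7 mm with near-zero force. Lifting.

Call:
send_rows([
  {"tx":0,"ty":0,"tz":-2,"rx":0,"ry":0,"rz":0},
  {"tx":0,"ty":0,"tz":-5.5,"rx":0,"ry":0,"rz":0},
  {"tx":0,"ty":0,"tz":-9.5,"rx":0,"ry":0,"rz":0},
  {"tx":0,"ty":0,"tz":-13.5,"rx":0,"ry":0,"rz":0},
  {"tx":0,"ty":0,"tz":-16.8,"rx":0,"ry":0,"rz":0},
])

```text
time: 6.6
position: [0.3653, 0.2729, 0.203]
tool_rot: [0.567, 0.823, 0.001, 0.0]
ft_force: [1.2, 0.4, -0.0]
grip_width: 0.0226
```

Call:
send_rows([
  {"tx":0,"ty":0,"tz":-1,"rx":0,"ry":0,"rz":0},
  {"tx":0,"ty":0,"tz":-1,"rx":0,"ry":0,"rz":0},
  {"tx":0,"ty":0,"tz":-1,"rx":0,"ry":0,"rz":0},
])

```text
time: 6.85
position: [0.3652, 0.2728, 0.2108]
tool_rot: [0.567, 0.823, 0.0, 0.0]
ft_force: [0.8, -0.3, -0.4]
grip_width: 0.0222
```

```bash
python3 - <<'E'
from h import *
from plan import *
p,a=st()
c=robot.camera("wrist"); save(c,"w7.png")
plan(p,a,[([.50,.17,.25],10),([.60,.13,.25],-5.2)])
v,u=np.mgrid[0:420,0:560]; K=c["intrinsics"]; z=c["z_map"]
cam=np.stack([(u-K[0,2])/K[0,0]*z,(v-K[1,2])/K[1,1]*z,z],-1); T=np.array(c["tool_from_camera"]); W=cam@T[:3,:3].T+T[:3,3]
m=(z>0)&(abs(W[...,1])<.013)&(abs(W[...,0])<.03)&(W[...,2]>-.06)&(W[...,2]<.05)
for lo in np.arange(-.05,.04,.01):
    k=m&(W[...,2]>lo)&(W[...,2]<lo+.01); 
    if k.sum()>5: print(lo.round(3),k.sum(),np.percentile(W[k][:,0],[2,50,98]).round(4),np.percentile(W[k][:,1],[2,50,98]).round(4))
E
```

```text
t 6.85 pos [0.3652 0.2728 0.2108] ya 20.86 z [ 1.e-03  4.e-04 -1.e+00] w 0.0222 F [ 0.81 -0.35 -0.41] q [ 0.4   0.32  1.86 -0.    0.97  0.03]
tx -14.40 ty 8.94 tz -3.92 rz 0.1895 dist 17.4
tx -5.68 ty 9.15 tz -0.00 rz 0.2653 dist 10.8
-0.05 748 [-0.0101 -0.0046  0.0022] [-0.0126 -0.0001  0.0126]
-0.04 148 [-0.0073  0.0086  0.0121] [-0.013   0.0009  0.0129]
-0.03 652 [0.0027 0.0078 0.0117] [-0.0127 -0.0005  0.0121]
-0.02 402 [0.0017 0.0088 0.0118] [-0.0124  0.0006  0.0124]
-0.01 338 [0.0017 0.0089 0.0118] [-0.0126  0.0001  0.0123]
0.0 221 [0.002  0.0084 0.0101] [-0.0114 -0.0005  0.0099]
0.01 192 [0.0024 0.0085 0.0102] [-0.011  -0.0001  0.01  ]
0.02 164 [0.0025 0.0086 0.0101] [-0.0107 -0.0001  0.0102]
0.03 11 [0.0038 0.008  0.0095] [-0.0085  0.0009  0.0097]
```

View pics/w7.png

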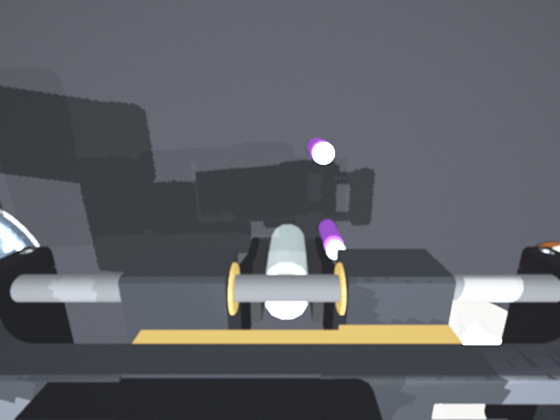

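Vial held straight, its axis about 1.2 mm to tool −x. Going to a viewpoint south of the well so the wrist camera sees it.

```bash
python3 - <<'E'
from plan import *
plan([.3652,.2728,.213],20.86,[([.50,.15,.25],10),([.645,.0,.25],-5.2)])
E
```

```text
tx -16.28 ty 8.22 tz -3.70 rz 0.1895 dist 18.6
tx -17.29 ty 11.67 tz -0.00 rz 0.2653 dist 20.9
```

Call:
send_rows([
  {"tx":-3,"ty":1.6,"tz":-0.8,"rx":0,"ry":0,"rz":0.04},
  {"tx":-6.5,"ty":3.3,"tz":-1.5,"rx":0,"ry":0,"rz":0.08},
  {"tx":-10,"ty":5,"tz":-2.3,"rx":0,"ry":0,"rz":0.12},
  {"tx":-13.3,"ty":6.7,"tz":-3,"rx":0,"ry":0,"rz":0.16},
  {"tx":-16.3,"ty":8.2,"tz":-3.7,"rx":0,"ry":0,"rz":0.19},
])

```text
time: 7.32
position: [0.5004, 0.1479, 0.2454]
tool_rot: [0.644, 0.765, -0.002, -0.002]
ft_force: [-0.2, 0.6, -0.8]
grip_width: 0.0222
```

Call:
send_rows([
  {"tx":-3.4,"ty":2.3,"tz":0,"rx":0,"ry":0,"rz":0.05},
  {"tx":-6.8,"ty":4.6,"tz":0,"rx":0,"ry":0,"rz":0.1},
  {"tx":-10.2,"ty":6.9,"tz":0,"rx":0,"ry":0,"rz":0.15},
  {"tx":-13.6,"ty":9.2,"tz":0,"rx":0,"ry":0,"rz":0.21},
  {"tx":-17.3,"ty":11.7,"tz":0,"rx":0,"ry":0,"rz":0.265},
])

```text
time: 7.73
position: [0.6429, 0.0003, 0.2442]
tool_rot: [0.74, 0.673, -0.002, -0.002]
ft_force: [0.6, 0.8, 0.2]
grip_width: 0.0224
```

Call:
send_rows([
  {"tx":0,"ty":0,"tz":0,"rx":0,"ry":0,"rz":0},
  {"tx":0,"ty":0,"tz":0,"rx":0,"ry":0,"rz":0},
  {"tx":0,"ty":0,"tz":0,"rx":0,"ry":0,"rz":0},
])

```text
time: 7.98
position: [0.6415, 0.0019, 0.2446]
tool_rot: [0.739, 0.674, -0.002, -0.003]
ft_force: [-0.5, -0.4, 0.1]
grip_width: 0.0226
```

```bash
python3 - <<'E'
from h import *
p,a=st()
c=wristcal(robot.camera("wrist")); save(c,"w8.png")
for r in robot.tip_of("well","wrist"): print(r["p"],r["xy"],world(c,*r["xy"],h=.022),world(c,*r["xy"],h=.042))
v,u=np.mgrid[0:420,0:560]; K=c["intrinsics"]; z=c["z_map"]
cam=np.stack([(u-K[0,2])/K[0,0]*z,(v-K[1,2])/K[1,1]*z,z],-1); W=(cam-c["t"])@c["R"]
m=(z>0)&(abs(W[...,2]-.042)<.006)&(abs(W[...,0]-.657)<.045)&(abs(W[...,1]-.105)<.045)
nb,lab,s,cen=cv2.connectedComponentsWithStats(m.astype(np.uint8))
for k in range(1,nb):
    if s[k,4]>100:
        q=W[lab==k]; print(s[k],q.mean(0),cv2.minAreaRect((q[:,:2]*1000).astype(np.float32)))
m=(z>0)&(W[...,2]<.034)&(W[...,2]>.012)&(np.hypot(W[...,0]-.657,W[...,1]-.105)<.025)
q=W[m]; print(m.sum(), q.mean(0), cv2.minEnclosingCircle((q[:,:2]*1000).astype(np.float32)), np.median(q[:,2]))
E
```

```text
t 7.98 pos [0.6415 0.0019 0.2446] ya -5.24 z [-0.0061  0.0016 -1.    ] w 0.0226 F [-0.47 -0.42  0.15] q [-0.17  0.53  1.36  0.    1.26 -0.08]
0.72 [290.0, 93.4] [0.65258337 0.11110252 0.022     ] [0.65233476 0.1095402  0.042     ]
[ 267   64   53   56 2498] [0.65568942 0.11130787 0.04299285] ((655.54296875, 110.67366027832031), (59.43111801147461, 59.96731948852539), 84.77214813232422)
428 [0.65587804 0.11157132 0.02343501] ((655.8109130859375, 111.06524658203125), 13.3408842086792) 0.023078437604933676
```

View pics/w8.png

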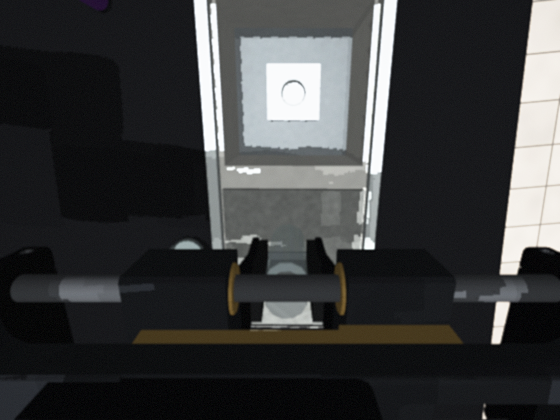

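The well is at (293,92), measured at (0.656,0.111) by the wrist camera and (0.657,0.108) by the top camera. Moving above it, then comparing vial and well in the same pictures.

```bash
python3 - <<'E'
from plan import *
plan([.6415,.0019,.2446],-5.24,[([.6566,.1107,.15],-5.24)])
E
```

```text
tx 10.97 ty 0.51 tz 9.46 rz -0.0000 dist 14.5
```

Call:
send_rows([
  {"tx":3,"ty":0.1,"tz":1,"rx":0,"ry":0,"rz":0},
  {"tx":6,"ty":0.3,"tz":3,"rx":0,"ry":0,"rz":0},
  {"tx":9,"ty":0.4,"tz":5.5,"rx":0,"ry":0,"rz":0},
  {"tx":11,"ty":0.5,"tz":8,"rx":0,"ry":0,"rz":0},
  {"tx":11,"ty":0.5,"tz":9.5,"rx":0,"ry":0,"rz":0},
])

```text
time: 8.5
position: [0.6553, 0.1169, 0.15]
tool_rot: [0.736, 0.676, -0.001, -0.002]
ft_force: [-0.8, -0.3, -0.1]
grip_width: 0.0223
```

Call:
send_rows([
  {"tx":0,"ty":0,"tz":2,"rx":0,"ry":0,"rz":0},
  {"tx":0,"ty":0,"tz":4,"rx":0,"ry":0,"rz":0},
  {"tx":0,"ty":0,"tz":5,"rx":0,"ry":0,"rz":0},
  {"tx":0,"ty":0,"tz":5,"rx":0,"ry":0,"rz":0},
  {"tx":0,"ty":0,"tz":5,"rx":0,"ry":0,"rz":0},
])

```text
time: 8.92
position: [0.6575, 0.1115, 0.1025]
tool_rot: [0.738, 0.675, -0.0, -0.0]
ft_force: [0.0, -0.2, 0.4]
grip_width: 0.0225
```

```bash
python3 - <<'E'
from h import *
p,a=st()
ims=[]
for n in("wrist","top","side"):
    c=robot.camera(n)
    if n=="wrist": c=wristcal(c)
    v,u=np.mgrid[0:420,0:560]; K=c["intrinsics"]; z=c["z_map"]
    cam=np.stack([(u-K[0,2])/K[0,0]*z,(v-K[1,2])/K[1,1]*z,z],-1); W=(cam-c["t"])@c["R"]
    m=(z>0)&(abs(W[...,2]-.042)<.006)&(abs(W[...,0]-.657)<.045)&(abs(W[...,1]-.108)<.045)
    q=W[m]; print(n,m.sum()); 
    if m.sum()>20: print(cv2.minAreaRect((q[:,:2]*1000).astype(np.float32)))
    if n=="wrist":
        save(c,"w9.png")
        for lo in np.arange(.05,.12,.01):
            k=(z>0)&(abs(W[...,2]-lo-.005)<.005)&(np.hypot(W[...,0]-.657,W[...,1]-.108)<.018)
            if k.sum()>5: print(lo.round(3),k.sum(),np.percentile(W[k][:,0],[1,50,99]).round(4),np.percentile(W[k][:,1],[1,50,99]).round(4))
    else: ims.append(c["color"][:,:,::-1])
a=cv2.resize(ims[0][100:220,170:290],(400,400),interpolation=3); b=cv2.resize(ims[1][200:300,155:255],(400,400),interpolation=3)
cv2.imwrite("pics/st9.png",cv2.hconcat([a,b]))
E
```

```text
t 8.92 pos [0.6575 0.1115 0.1025] ya -5.16 z [-1.e-03  1.e-04 -1.e+00] w 0.0225 F [ 0.02 -0.22  0.39] q [0.   0.72 1.42 0.   1.   0.09]
wrist 3194
((657.0369873046875, 112.09963989257812), (55.369728088378906, 60.167457580566406), 84.68142700195312)
0.07 116 [0.6464 0.658  0.6682] [0.1127 0.1193 0.1212]
0.08 177 [0.6464 0.658  0.6681] [0.1127 0.1193 0.1212]
0.09 205 [0.6463 0.658  0.6679] [0.1125 0.1193 0.1212]
0.1 285 [0.6458 0.6585 0.669 ] [0.1121 0.1193 0.1213]
0.11 330 [0.6458 0.6579 0.6689] [0.1107 0.1193 0.1212]
top 25
((657.5743408203125, 79.003662109375), (2.5360796451568604, 50.9680290222168), 84.44120788574219)
side 225
((666.2431030273438, 107.19905090332031), (54.0974006652832, 43.51720428466797), 81.16397094726562)
```

View pics/w9.png

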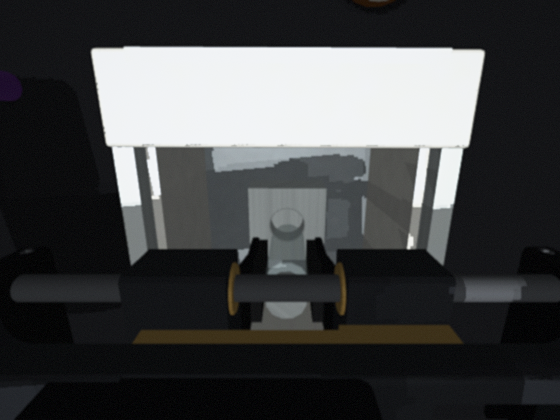

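View pics/st9.png

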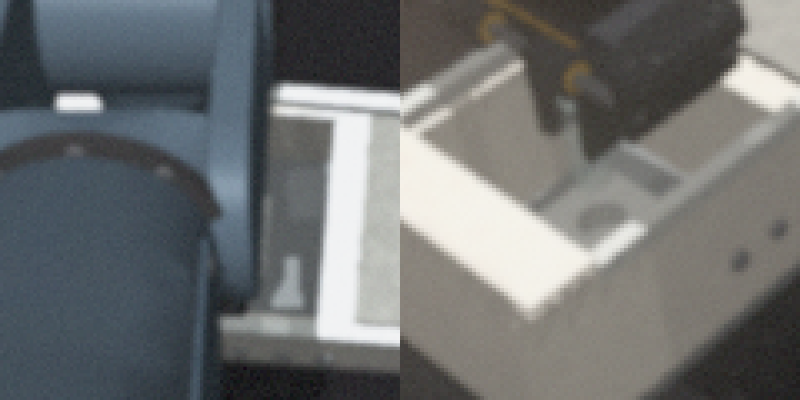

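```bash
python3 - <<'E'
from h import *
from scipy.optimize import least_squares
p,a=st()
c=wristcal(robot.camera("wrist"))
v,u=np.mgrid[0:420,0:560]; K=c["intrinsics"]; z=c["z_map"]
cam=np.stack([(u-K[0,2])/K[0,0]*z,(v-K[1,2])/K[1,1]*z,z],-1); W=(cam-c["t"])@c["R"]
yaw=np.radians(-5.24); ex=np.array([np.cos(yaw),np.sin(yaw)]); ey=np.array([-ex[1],ex[0]])
o=np.array([.657,.109]); X=(W[...,:2]-o)@ex; Y=(W[...,:2]-o)@ey; Z=W[...,2]
m=(z>0)&(abs(Z-.042)<.006)&(abs(X)<.045)&(abs(Y)<.045)
print("block X",np.percentile(X[m],[.3,99.7]),"Y",np.percentile(Y[m],[.3,99.7]),"Z",np.median(Z[m]))
# rim: block-plane pixels adjacent to hole pixels
hole=(z>0)&(Z<.037)&(np.hypot(X,Y)<.018)
print("hole",hole.sum(),Z[hole].min(),np.percentile(X[hole],[1,99]),np.percentile(Y[hole],[1,99]))
d=cv2.dilate(hole.astype(np.uint8),np.ones((3,3),np.uint8))>0
rim=d&m
r=np.stack([X[rim],Y[rim]],1); r=r[r[:,1]>-.005]
f=least_squares(lambda s:np.hypot(r[:,0]-s[0],r[:,1]-s[1])-.0137,[0,0],loss="soft_l1",f_scale=.001)
print(len(r),"well offset",f.x, "world",o+f.x[0]*ex+f.x[1]*ey, np.abs(f.fun).mean())
# vial circle
k=(z>0)&(Z>.07)&(Z<.083)&(np.hypot(X,Y)<.02)&(Y>.003)
q=np.stack([X[k],Y[k]],1)
f=least_squares(lambda s:np.hypot(q[:,0]-s[0],q[:,1]-s[1])-.0115,[0,0],loss="soft_l1",f_scale=.001)
print(len(q),"vial",f.x,np.abs(f.fun).mean(), "tool", (p[:2]-o)@ex,(p[:2]-o)@ey)
im=c["color"][150:300,200:370,::-1]; cv2.imwrite("pics/w10.png",cv2.resize(im,(680,600),interpolation=3))
E
```

```text
t 9.07 pos [0.6592 0.1109 0.1043] ya -5.2 z [ 0.0031  0.     -1.    ] w 0.0223 F [ 0.58  0.25 -0.49] q [-0.    0.72  1.41  0.    1.    0.09]
block X [-0.03132193  0.02840671] Y [-0.0215864   0.03074107] Z 0.04213950171319371
hole 524 0.020212180592102325 [-0.01462351  0.01159821] [-0.00951718  0.00777647]
82 well offset [-0.00149394  0.0010266 ] world [0.65560606 0.11015875] 0.00028458997281869053
155 vial [ 8.99119574e-04 -7.49225003e-05] 0.00017922063716506627 tool 0.001982027322617018 0.0021151493125562562
```

View pics/w10.png

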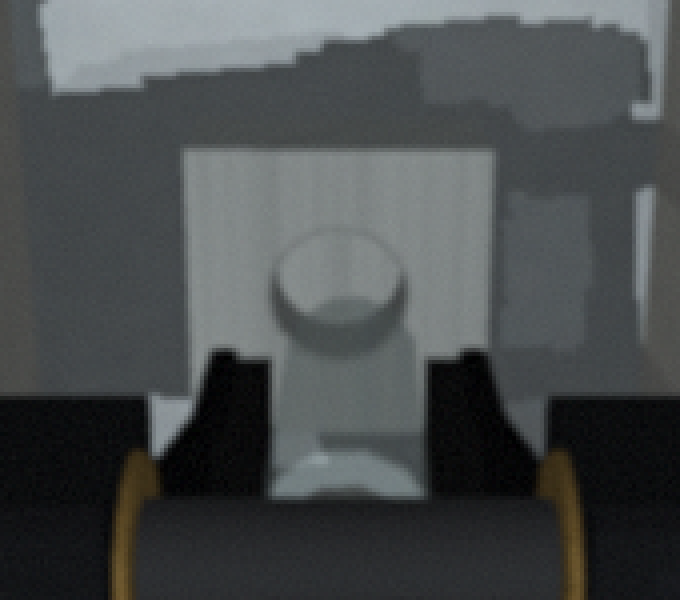

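The picture shows the well mouth at crop (338,290) and the vial axis slightly to its right. The vial needs about −2.4 mm in heater x and +1 mm in y. Correcting, then measuring again.

Call:
send_rows([
  {"tx":0.1,"ty":-0.2,"tz":0.6,"rx":0,"ry":0,"rz":0},
  {"tx":0.1,"ty":-0.2,"tz":1.2,"rx":0,"ry":0,"rz":0},
  {"tx":0.1,"ty":-0.2,"tz":1.2,"rx":0,"ry":0,"rz":0},
  {"tx":0.1,"ty":-0.2,"tz":1.2,"rx":0,"ry":0,"rz":0},
  {"tx":0.1,"ty":-0.2,"tz":1.2,"rx":0,"ry":0,"rz":0},
])

```text
time: 9.53
position: [0.6562, 0.1119, 0.0903]
tool_rot: [0.739, 0.674, -0.0, -0.0]
ft_force: [0.3, -0.6, -0.6]
grip_width: 0.0225
```

```bash
cat > rel.py <<'E'
from h import *
from scipy.optimize import least_squares
for i in range(3):
    p,a=st()
    c=wristcal(robot.camera("wrist"))
    v,u=np.mgrid[0:420,0:560]; K=c["intrinsics"]; z=c["z_map"]
    cam=np.stack([(u-K[0,2])/K[0,0]*z,(v-K[1,2])/K[1,1]*z,z],-1); W=(cam-c["t"])@c["R"]
    yaw=np.radians(-5.24); ex=np.array([np.cos(yaw),np.sin(yaw)]); ey=np.array([-ex[1],ex[0]])
    o=np.array([.657,.109]); X=(W[...,:2]-o)@ex; Y=(W[...,:2]-o)@ey; Z=W[...,2]
    m=(z>0)&(abs(Z-.042)<.006)&(abs(X)<.045)&(abs(Y)<.045)
    hole=(z>0)&(Z<.037)&(np.hypot(X,Y)<.018)
    d=cv2.dilate(hole.astype(np.uint8),np.ones((3,3),np.uint8))>0
    rim=d&m
    r=np.stack([X[rim],Y[rim]],1); r=r[r[:,1]>-.003]
    f=least_squares(lambda s:np.hypot(r[:,0]-s[0],r[:,1]-s[1])-.0137,[0,0],loss="soft_l1",f_scale=.001)
    zb=p[2]-.0326
    k=(z>0)&(Z>zb+.003)&(Z<zb+.014)&(np.hypot(X,Y)<.02)&(Y>.003)
    q=np.stack([X[k],Y[k]],1)
    g=least_squares(lambda s:np.hypot(q[:,0]-s[0],q[:,1]-s[1])-.0115,[0,0],loss="soft_l1",f_scale=.001)
    print(len(r),len(q),"block X",np.percentile(X[m],[.3,99.7]).mean().round(4),"Yn",(np.percentile(Y[m],99.7)-.03).round(4),"well",f.x.round(4),"vial",g.x.round(4),"diff mm",((f.x-g.x)*1000).round(2),"res",np.abs(f.fun).mean().round(5),np.abs(g.fun).mean().round(5))
save(c,"rel.png",lambda im:cv2.resize(im[150:300,200:370],(680,600),interpolation=3))
E
python3 rel.py
```

```text
t 9.53 pos [0.6562 0.1119 0.0903] ya -5.22 z [-4.e-04  0.e+00 -1.e+00] w 0.0225 F [ 0.26 -0.61 -0.58] q [0.   0.74 1.43 0.   0.98 0.09]
80 182 block X -0.0012 Yn 0.0009 well [-0.0013  0.0011] vial [-0.0021  0.0008] diff mm [0.89 0.37] res 0.00031 0.00016
t 9.58 pos [0.6563 0.1119 0.0905] ya -5.22 z [ 0. -0. -1.] w 0.0225 F [-0.12 -0.33 -1.13] q [ 0.    0.74  1.43 -0.    0.98  0.09]
80 181 block X -0.0013 Yn 0.0009 well [-0.0014  0.0011] vial [-0.0021  0.0008] diff mm [0.68 0.29] res 0.00029 0.00017
t 9.63 pos [0.6564 0.112  0.0906] ya -5.22 z [ 3.e-04  0.e+00 -1.e+00] w 0.0222 F [-0.57 -0.37 -0.52] q [0.   0.74 1.43 0.   0.98 0.09]
83 174 block X -0.0014 Yn 0.0009 well [-0.0014  0.0011] vial [-0.002   0.0008] diff mm [0.59 0.29] res 0.00031 0.00018
```

View pics/rel.png

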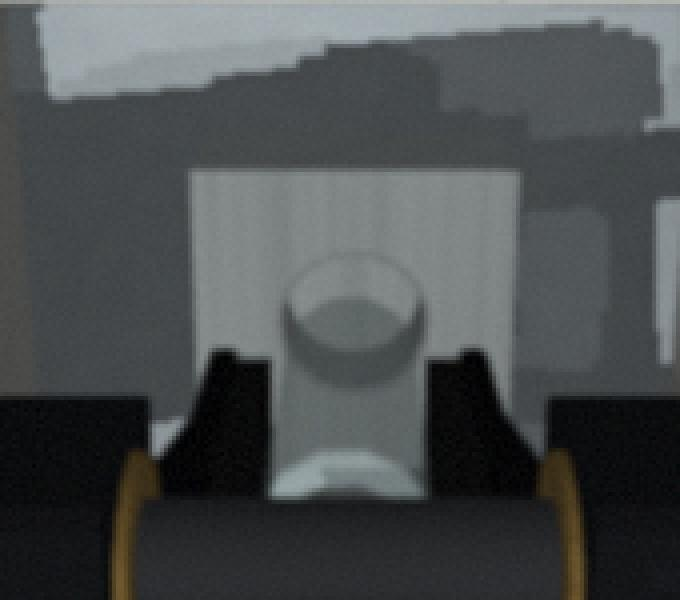

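The vial is over the mouth, with about 0.6 mm and 0.3 mm of error against 2 mm clearance. Lowering in stages.

Call:
send_rows([
  {"tx":0.03,"ty":0.05,"tz":0.5,"rx":0,"ry":0,"rz":0},
  {"tx":0.03,"ty":0.05,"tz":1.0,"rx":0,"ry":0,"rz":0},
  {"tx":0.03,"ty":0.05,"tz":1.5,"rx":0,"ry":0,"rz":0},
  {"tx":0.03,"ty":0.05,"tz":2.0,"rx":0,"ry":0,"rz":0},
  {"tx":0.03,"ty":0.05,"tz":2.2,"rx":0,"ry":0,"rz":0},
])

```text
time: 10.1
position: [0.656, 0.1122, 0.0672]
tool_rot: [0.739, 0.674, -0.001, -0.001]
ft_force: [-0.9, 0.3, 0.0]
grip_width: 0.0225
```

```bash
python3 rel.py | tail -2
```

```text
t 10.2 pos [0.6562 0.1122 0.0676] ya -5.22 z [-0.0017  0.     -1.    ] w 0.023 F [-0.55  0.25  0.4 ] q [0.   0.77 1.44 0.   0.94 0.09]
88 752 block X -0.001 Yn 0.0009 well [-0.0011 -0.0004] vial [-0.0003  0.0057] diff mm [-0.73 -6.07] res 0.00114 0.00274
```

View pics/rel.png

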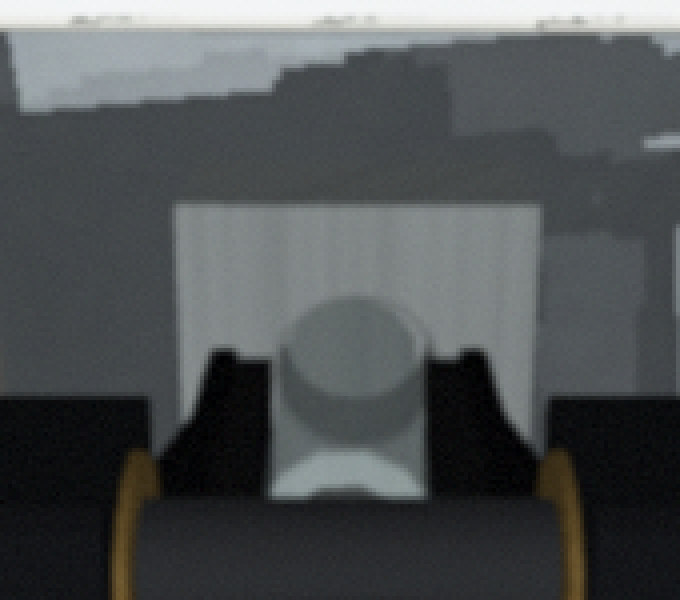

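The vial base is inside the mouth with no side force. Continuing down.

Call:
send_rows([
  {"tx":0,"ty":0.05,"tz":0.4,"rx":0,"ry":0,"rz":0},
  {"tx":0,"ty":0.05,"tz":0.8,"rx":0,"ry":0,"rz":0},
  {"tx":0,"ty":0.05,"tz":1.1,"rx":0,"ry":0,"rz":0},
  {"tx":0,"ty":0.05,"tz":1.1,"rx":0,"ry":0,"rz":0},
])

```text
time: 10.58
position: [0.6566, 0.1122, 0.0567]
tool_rot: [0.739, 0.674, -0.001, -0.001]
ft_force: [-0.3, -0.4, -0.4]
grip_width: 0.0226
```

```bash
python3 -c "
from h import *
st();c=robot.camera('wrist');save(c,'w11.png');st()"
```

```text
t 10.58 pos [0.6566 0.1122 0.0567] ya -5.21 z [-0.0016 -0.     -1.    ] w 0.0226 F [-0.31 -0.44 -0.37] q [ 0.    0.78  1.44 -0.    0.92  0.09]
t 10.63 pos [0.6568 0.1122 0.057 ] ya -5.22 z [-0.0011 -0.     -1.    ] w 0.0227 F [ 0.85 -0.25 -0.13] q [ 0.    0.78  1.44 -0.    0.92  0.09]
```

View pics/w11.png

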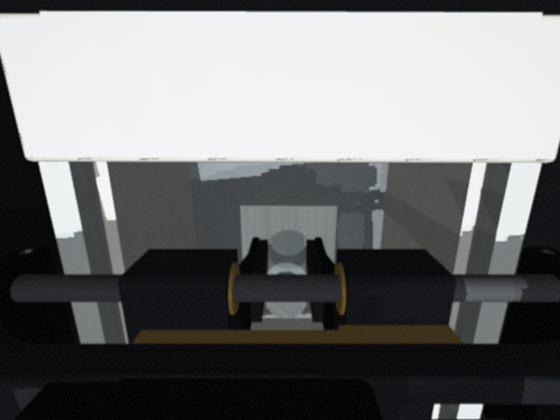

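Call:
send_rows([
  {"tx":0,"ty":0,"tz":0.2,"rx":0,"ry":0,"rz":0},
  {"tx":0,"ty":0,"tz":0.2,"rx":0,"ry":0,"rz":0},
  {"tx":0,"ty":0,"tz":0.2,"rx":0,"ry":0,"rz":0},
])

```text
time: 10.88
position: [0.6573, 0.1122, 0.0556]
tool_rot: [0.739, 0.674, -0.0, -0.0]
ft_force: [-0.4, 0.3, -0.9]
grip_width: 0.0226
```

Call:
send_rows([
  {"tx":0,"ty":0,"tz":0,"rx":0,"ry":0,"rz":0},
  {"tx":0,"ty":0,"tz":0,"rx":0,"ry":0,"rz":0},
  {"tx":0,"ty":0,"tz":0,"rx":0,"ry":0,"rz":0},
  {"tx":0,"ty":0,"tz":0,"rx":0,"ry":0,"rz":0},
  {"tx":0,"ty":0,"tz":0,"rx":0,"ry":0,"rz":0},
], claw=4.0)

```text
time: 11.3
position: [0.6573, 0.1122, 0.0557]
tool_rot: [0.739, 0.674, 0.0, 0.0]
ft_force: [0.4, -0.6, 0.3]
grip_width: 0.039
```

Call:
send_rows([
  {"tx":0,"ty":0,"tz":-2,"rx":0,"ry":0,"rz":0},
  {"tx":0,"ty":0,"tz":-5,"rx":0,"ry":0,"rz":0},
  {"tx":0,"ty":0,"tz":-9,"rx":0,"ry":0,"rz":0},
  {"tx":0,"ty":0,"tz":-13,"rx":0,"ry":0,"rz":0},
  {"tx":0,"ty":0,"tz":-15,"rx":0,"ry":0,"rz":0},
])

```text
time: 11.72
position: [0.6597, 0.1123, 0.2111]
tool_rot: [0.738, 0.674, 0.003, 0.003]
ft_force: [0.8, 0.5, 1.8]
grip_width: 0.04
```

```bash
python3 - <<'E'
from h import *
from plan import *
p,a=st()
plan(p,a,[([.64,.0,.25],-5.2)])
c=wristcal(robot.camera('wrist'));save(c,'w12.png')
for r in robot.tip_of("vial_mid","wrist"): print(r["p"],r["xy"],world(c,*r["xy"],h=.0595))
c=robot.camera("side");save(c,"s12.png",lambda im:cv2.resize(im[200:300,155:255],(500,500),interpolation=3))
E
```

```text
t 11.72 pos [0.6597 0.1123 0.2111] ya -5.21 z [ 8.1e-03  1.0e-04 -1.0e+00] w 0.04 F [0.85 0.5  1.75] q [0.   0.6  1.33 0.   1.2  0.09]
tx -11.37 ty -0.94 tz -3.89 rz -0.0001 dist 12.1
0.9 [65.4, 91.6] [0.4540283  0.23708604 0.0595    ]
0.55 [284.2, 194.8] [0.65942129 0.11195602 0.0595    ]
```

View pics/w12.png

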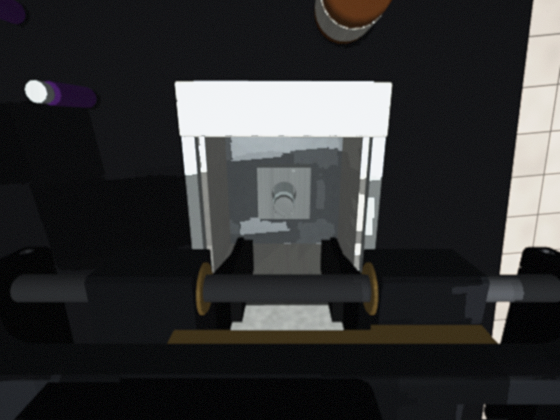

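View pics/s12.png

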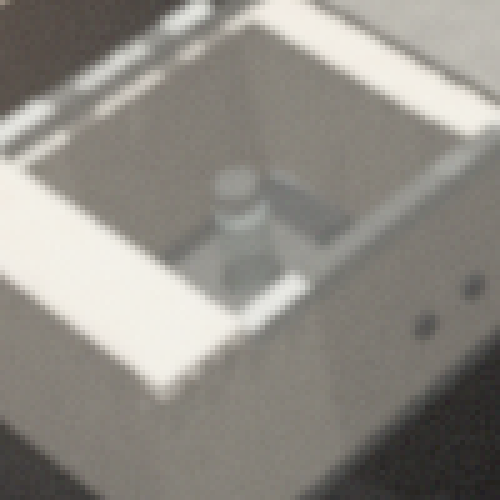

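The vial stands in the well. Now going behind the tab with the fingers closed.

```bash
python3 - <<'E'
from h import *
from plan import *
p,a=st()
c=wristcal(robot.camera('wrist'))
v,u=np.mgrid[0:420,0:560]; K=c["intrinsics"]; z=c["z_map"]
cam=np.stack([(u-K[0,2])/K[0,0]*z,(v-K[1,2])/K[1,1]*z,z],-1); W=(cam-c["t"])@c["R"]
m=(z>0)&(W[...,2]>.085)&(W[...,2]<.106)&(np.hypot(W[...,0]-.657,W[...,1]-.11)<.03)
print(m.sum(),W[m].mean(0) if m.any() else "",np.percentile(W[m][:,2],[5,95]),cv2.minEnclosingCircle((W[m][:,:2]*1000).astype(np.float32)))
plan(p,a,[([.641,-.02,.23],-5.2),([.637,-.107,.23],-5.2)])
E
```

```text
t 11.87 pos [0.6587 0.1123 0.2084] ya -5.21 z [ 0.0057 -0.     -1.    ] w 0.0402 F [ 0.34 -0.25 -1.09] q [ 0.    0.6   1.34 -0.    1.2   0.09]
356 [0.65351769 0.11172442 0.0942041 ] [0.08898241 0.09598684] ((653.5030517578125, 110.51771545410156), 10.056684494018555)
tx -13.33 ty -0.56 tz -2.16 rz -0.0001 dist 13.5
tx -8.70 ty 0.39 tz -0.00 rz -0.0000 dist 8.7
```

Call:
send_rows([
  {"tx":-2,"ty":-0.1,"tz":-1.5,"rx":0,"ry":0,"rz":0},
  {"tx":-5,"ty":-0.2,"tz":-2.4,"rx":0,"ry":0,"rz":0},
  {"tx":-9,"ty":-0.3,"tz":-2.4,"rx":0,"ry":0,"rz":0},
  {"tx":-13,"ty":-0.4,"tz":-2.4,"rx":0,"ry":0,"rz":0},
  {"tx":-16.5,"ty":-0.4,"tz":-2.4,"rx":0,"ry":0,"rz":0},
], claw=0)

```text
time: 12.33
position: [0.6364, -0.0533, 0.2272]
tool_rot: [0.738, 0.674, -0.002, -0.002]
ft_force: [0.1, -0.5, -0.1]
grip_width: 0.0144
```

Call:
send_rows([
  {"tx":-3,"ty":0.1,"tz":0,"rx":0,"ry":0,"rz":0},
  {"tx":-5.5,"ty":0.3,"tz":0,"rx":0,"ry":0,"rz":0},
  {"tx":-5.5,"ty":0.3,"tz":0,"rx":0,"ry":0,"rz":0},
  {"tx":-5.5,"ty":0.3,"tz":0,"rx":0,"ry":0,"rz":0},
  {"tx":-5.5,"ty":0.3,"tz":0,"rx":0,"ry":0,"rz":0},
])

```text
time: 12.75
position: [0.6352, -0.106, 0.2277]
tool_rot: [0.739, 0.674, -0.001, -0.002]
ft_force: [0.3, 0.6, -0.4]
grip_width: 0.0003
```

```bash
python3 - <<'E'
from h import *
from plan import *
p,a=st()
c=wristcal(robot.camera('wrist'));save(c,"w13.png")
v,u=np.mgrid[0:420,0:560]; K=c["intrinsics"]; z=c["z_map"]
cam=np.stack([(u-K[0,2])/K[0,0]*z,(v-K[1,2])/K[1,1]*z,z],-1); W=(cam-c["t"])@c["R"]
m=(z>0)&(W[...,2]>.147)&(W[...,2]<.162)&(abs(W[...,0]-.64)<.04)&(abs(W[...,1]+.067)<.03)
print(m.sum(),cv2.minAreaRect((W[m][:,:2]*1000).astype(np.float32)) if m.any() else "")
plan(p,a,[([.638,-.102,.125],-5.2)])
E
```

```text
t 12.75 pos [ 0.6352 -0.106   0.2277] ya -5.23 z [-0.0036  0.002  -1.    ] w 0.0003 F [ 0.29  0.61 -0.35] q [-0.34  0.55  1.37  0.    1.22 -0.25]
671 ((639.4012451171875, -67.03942108154297), (8.460664749145508, 49.5184211730957), 84.81205749511719)
tx 0.42 ty 0.24 tz 10.27 rz -0.0006 dist 10.3
```

View pics/w13.png

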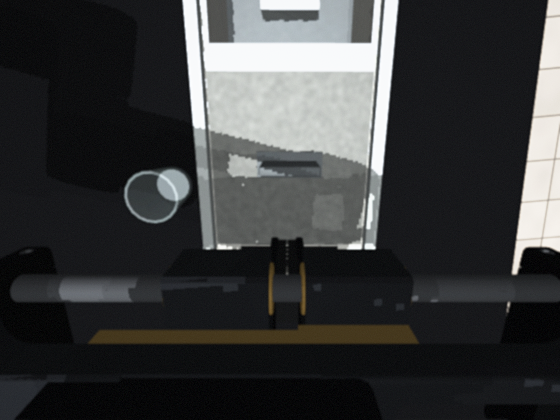

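The tab is at (290,167), (0.640,−0.067), with the fingers 38 mm south of it. Going down to z≈0.126.

Call:
send_rows([
  {"tx":0.2,"ty":0.2,"tz":3.5,"rx":0,"ry":0,"rz":0},
  {"tx":0.4,"ty":0.2,"tz":7,"rx":0,"ry":0,"rz":0},
  {"tx":0.4,"ty":0.2,"tz":9.5,"rx":0,"ry":0,"rz":0},
  {"tx":0.4,"ty":0.2,"tz":10.2,"rx":0,"ry":0,"rz":0},
  {"tx":0.4,"ty":0.2,"tz":10.2,"rx":0,"ry":0,"rz":0},
])

```text
time: 13.22
position: [0.6368, -0.1009, 0.1248]
tool_rot: [0.738, 0.675, -0.001, -0.003]
ft_force: [0.6, -0.4, -0.1]
grip_width: 0.0005
```

```bash
python3 - <<'E'
from h import *
p,a=st()
c=robot.camera('side');save(c,"s14.png",lambda im:cv2.resize(im[120:320,130:350],(660,600),interpolation=3))
st()
E
```

```text
t 13.22 pos [ 0.6368 -0.1009  0.1248] ya -5.1 z [-0.006   0.0022 -1.    ] w 0.0005 F [ 0.56 -0.38 -0.13] q [-0.33  0.67  1.46  0.    1.02 -0.24]
t 13.27 pos [ 0.6384 -0.1017  0.127 ] ya -5.12 z [-1.7e-03  7.0e-04 -1.0e+00] w 0.0005 F [-0.09  0.51 -0.14] q [-0.33  0.67  1.46  0.    1.02 -0.24]
```

View pics/s14.png

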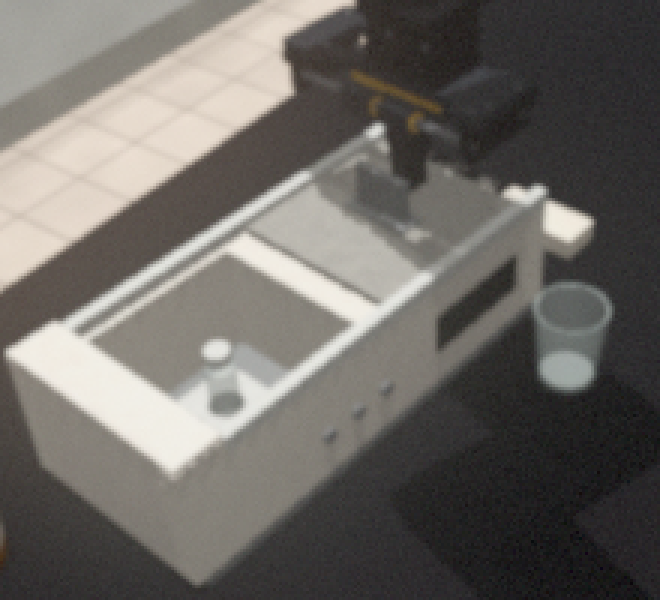

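Fingers are behind the tab and the vial is upright. Sliding the hatch at about 0.1 m/s.

Call:
send_rows([
  {"tx":0.6,"ty":0,"tz":0,"rx":0,"ry":0,"rz":0},
  {"tx":1.2,"ty":0,"tz":0,"rx":0,"ry":0,"rz":0},
  {"tx":1.8,"ty":0,"tz":0,"rx":0,"ry":0,"rz":0},
  {"tx":2.2,"ty":0,"tz":0,"rx":0,"ry":0,"rz":0},
  {"tx":2.6,"ty":0,"tz":0,"rx":0,"ry":0,"rz":0},
])

```text
time: 13.68
position: [0.6422, -0.0779, 0.1294]
tool_rot: [0.738, 0.675, 0.0, 0.002]
ft_force: [-0.4, -4.5, 3.0]
grip_width: 0.0006
```

Call:
send_rows([
  {"tx":0.6,"ty":0,"tz":0,"rx":0,"ry":0,"rz":0},
  {"tx":1.2,"ty":0,"tz":0,"rx":0,"ry":0,"rz":0},
  {"tx":1.8,"ty":0,"tz":0,"rx":0,"ry":0,"rz":0},
  {"tx":2.4,"ty":0,"tz":0,"rx":0,"ry":0,"rz":0},
  {"tx":3,"ty":0,"tz":0,"rx":0,"ry":0,"rz":0},
])

```text
time: 14.1
position: [0.6445, -0.0471, 0.1279]
tool_rot: [0.739, 0.674, 0.0, 0.001]
ft_force: [0.5, -5.3, 2.5]
grip_width: 0.0007
```

```bash
python3 -c "
from h import *
st();c=robot.camera('side');save(c,'s15.png',lambda im:cv2.resize(im[120:320,130:350],(660,600),interpolation=3))"
```

```text
t 14.1 pos [ 0.6445 -0.0471  0.1279] ya -5.22 z [ 1.8e-03 -7.0e-04 -1.0e+00] w 0.0007 F [ 0.53 -5.31  2.53] q [-0.25  0.67  1.46 -0.    1.01 -0.15]
```

View pics/s15.png

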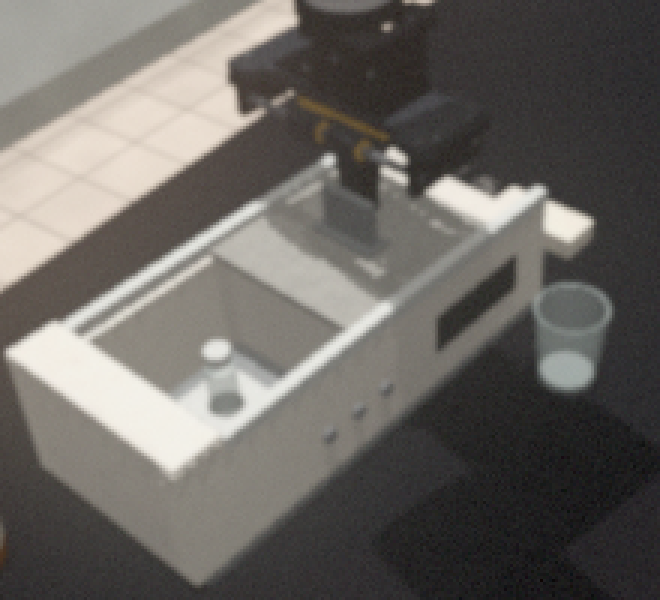

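The hatch slides with the tab at about 5 N and the vial is undisturbed. Continuing.

Call:
send_rows([
  {"tx":0.8,"ty":0,"tz":0,"rx":0,"ry":0,"rz":0},
  {"tx":1.6,"ty":0,"tz":0,"rx":0,"ry":0,"rz":0},
  {"tx":2.4,"ty":0,"tz":0,"rx":0,"ry":0,"rz":0},
  {"tx":3.2,"ty":0,"tz":0,"rx":0,"ry":0,"rz":0},
  {"tx":4,"ty":0,"tz":0,"rx":0,"ry":0,"rz":0},
])

```text
time: 14.57
position: [0.6478, -0.0073, 0.1276]
tool_rot: [0.739, 0.674, 0.0, 0.001]
ft_force: [0.8, -5.7, 3.7]
grip_width: 0.0005
```

Call:
send_rows([
  {"tx":0.8,"ty":0,"tz":0,"rx":0,"ry":0,"rz":0},
  {"tx":1.6,"ty":0,"tz":0,"rx":0,"ry":0,"rz":0},
  {"tx":2.4,"ty":0,"tz":0,"rx":0,"ry":0,"rz":0},
  {"tx":3.2,"ty":0,"tz":0,"rx":0,"ry":0,"rz":0},
  {"tx":4,"ty":0,"tz":0,"rx":0,"ry":0,"rz":0},
])

```text
time: 14.98
position: [0.6515, 0.0325, 0.1276]
tool_rot: [0.739, 0.674, 0.0, 0.001]
ft_force: [1.8, -4.8, 2.2]
grip_width: 0.0005
```

Call:
send_rows([
  {"tx":0.4,"ty":0,"tz":0,"rx":0,"ry":0,"rz":0},
  {"tx":0.8,"ty":0,"tz":0,"rx":0,"ry":0,"rz":0},
  {"tx":1.2,"ty":0,"tz":0,"rx":0,"ry":0,"rz":0},
  {"tx":1.6,"ty":0,"tz":0,"rx":0,"ry":0,"rz":0},
  {"tx":2.0,"ty":0,"tz":0,"rx":0,"ry":0,"rz":0},
])

```text
time: 15.4
position: [0.6529, 0.0523, 0.1274]
tool_rot: [0.739, 0.674, -0.0, 0.0]
ft_force: [2.5, -4.6, 1.8]
grip_width: 0.0005
```

```bash
python3 - <<'E'
from h import *
for i in range(3):
    s=robot.get_obs(); print(s["time"],s["position"].round(4),s["ft_force"].round(2)); c=robot.camera('side')
save(c,'s16.png',lambda im:cv2.resize(im[120:320,130:350],(660,600),interpolation=3))
st()
E
```

```text
15.4 [0.6529 0.0523 0.1274] [ 2.51 -4.63  1.76]
15.45 [0.6528 0.0532 0.1273] [ 1.62 -3.11  0.25]
15.5 [0.6523 0.0532 0.1271] [ 1.11 -2.24  0.92]
t 15.55 pos [0.6517 0.0532 0.1269] ya -5.21 z [-0.0026  0.0015 -1.    ] w 0.0006 F [0.24 0.09 0.17] q [-0.09  0.68  1.44  0.    1.03  0.  ]
```

View pics/s16.png

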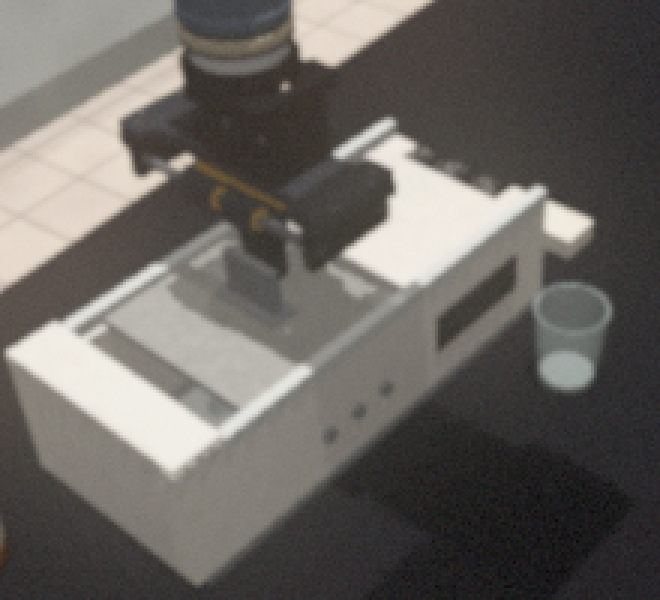

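Call:
send_rows([
  {"tx":0.4,"ty":0,"tz":0,"rx":0,"ry":0,"rz":0},
  {"tx":0.8,"ty":0,"tz":0,"rx":0,"ry":0,"rz":0},
  {"tx":1.2,"ty":0,"tz":0,"rx":0,"ry":0,"rz":0},
  {"tx":1.6,"ty":0,"tz":0,"rx":0,"ry":0,"rz":0},
  {"tx":2.0,"ty":0,"tz":0,"rx":0,"ry":0,"rz":0},
])

```text
time: 15.97
position: [0.6535, 0.0727, 0.1269]
tool_rot: [0.738, 0.674, -0.001, -0.001]
ft_force: [-1.3, -3.0, -0.7]
grip_width: 0.0007
```

Call:
send_rows([
  {"tx":0.15,"ty":0,"tz":0,"rx":0,"ry":0,"rz":0},
  {"tx":0.3,"ty":0,"tz":0,"rx":0,"ry":0,"rz":0},
  {"tx":0.45,"ty":0,"tz":0,"rx":0,"ry":0,"rz":0},
  {"tx":0.6,"ty":0,"tz":0,"rx":0,"ry":0,"rz":0},
])

```text
time: 16.3
position: [0.654, 0.0785, 0.1269]
tool_rot: [0.738, 0.674, -0.001, -0.001]
ft_force: [-1.6, -2.5, -2.9]
grip_width: 0.0007
```

```bash
python3 - <<'E'
from h import *
st()
c=robot.camera('side')
v,u=np.mgrid[0:420,0:560]; K=c["intrinsics"]; z=c["z_map"]
cam=np.stack([(u-K[0,2])/K[0,0]*z,(v-K[1,2])/K[1,1]*z,z],-1); W=(cam-c["t"])@c["R"]
m=(z>0)&(W[...,2]>.13)&(W[...,2]<.15)&(abs(W[...,0]-.655)<.04)&(abs(W[...,1]-.10)<.03)
print(m.sum(),W[m].mean(0))
for n in("side",):
  for l,h in(("tab",.133),("slot",.11)):
    for r in robot.tip_of(l,n): print(l,r["p"],world(c,*r["xy"],h=h))
save(c,'s17.png',lambda im:cv2.resize(im[120:320,130:350],(660,600),interpolation=3))
st()
E
```

```text
t 16.3 pos [0.654  0.0785 0.1269] ya -5.21 z [-2.7e-03  1.0e-04 -1.0e+00] w 0.0007 F [-1.56 -2.54 -2.9 ] q [-0.05  0.68  1.42 -0.    1.04  0.04]
175 [0.65160709 0.09477437 0.14062104]
tab 0.74 [0.64882371 0.09566272 0.133     ]
slot 0.79 [0.66607606 0.17479798 0.11      ]
t 16.45 pos [0.6548 0.0787 0.1274] ya -5.22 z [-7.e-04  7.e-04 -1.e+00] w 0.0003 F [-2.13 -2.34 -1.04] q [-0.05  0.68  1.42  0.    1.04  0.04]
```

View pics/s17.png

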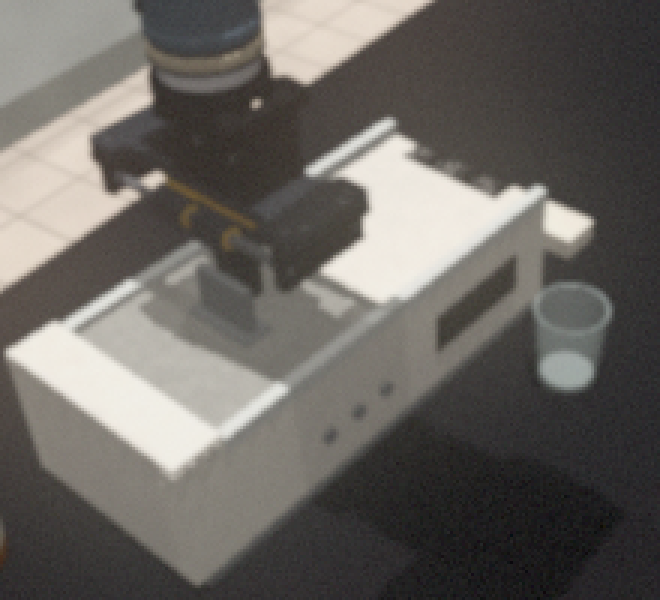

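The hatch is just entering the slot. Now creeping with force checks.

Call:
send_rows([
  {"tx":0.1,"ty":0,"tz":0,"rx":0,"ry":0,"rz":0},
  {"tx":0.2,"ty":0,"tz":0,"rx":0,"ry":0,"rz":0},
  {"tx":0.3,"ty":0,"tz":0,"rx":0,"ry":0,"rz":0},
])

```text
time: 16.7
position: [0.6552, 0.0811, 0.1275]
tool_rot: [0.739, 0.674, -0.0, -0.0]
ft_force: [-2.8, -4.8, -1.9]
grip_width: 0.0006
```

Call:
send_rows([
  {"tx":0.08,"ty":0,"tz":0,"rx":0,"ry":0,"rz":0},
  {"tx":0.16,"ty":0,"tz":0,"rx":0,"ry":0,"rz":0},
])

```text
time: 16.87
position: [0.6554, 0.0828, 0.1275]
tool_rot: [0.739, 0.674, -0.0, -0.0]
ft_force: [-1.9, -3.5, -1.2]
grip_width: 0.0006
```

Call:
send_rows([
  {"tx":0.08,"ty":0,"tz":0,"rx":0,"ry":0,"rz":0},
  {"tx":0.16,"ty":0,"tz":0,"rx":0,"ry":0,"rz":0},
])

```text
time: 17.03
position: [0.6556, 0.0845, 0.1275]
tool_rot: [0.739, 0.674, -0.0, -0.0]
ft_force: [-2.2, -4.8, -1.9]
grip_width: 0.0005
```

Call:
send_rows([
  {"tx":0.06,"ty":0,"tz":0,"rx":0,"ry":0,"rz":0},
  {"tx":0.12,"ty":0,"tz":0,"rx":0,"ry":0,"rz":0},
])

```text
time: 17.2
position: [0.6557, 0.0857, 0.1275]
tool_rot: [0.739, 0.674, -0.0, -0.0]
ft_force: [-3.3, -3.8, -2.1]
grip_width: 0.0003
```

Call:
send_rows([
  {"tx":0.06,"ty":0,"tz":0,"rx":0,"ry":0,"rz":0},
  {"tx":0.12,"ty":0,"tz":0,"rx":0,"ry":0,"rz":0},
])

```text
time: 17.37
position: [0.6558, 0.0869, 0.1275]
tool_rot: [0.739, 0.674, -0.0, -0.0]
ft_force: [-2.3, -3.9, -2.3]
grip_width: 0.0005
```

Call:
send_rows([
  {"tx":0.06,"ty":0,"tz":0,"rx":0,"ry":0,"rz":0},
  {"tx":0.1,"ty":0,"tz":0,"rx":0,"ry":0,"rz":0},
])

```text
time: 17.53
position: [0.656, 0.0879, 0.1276]
tool_rot: [0.739, 0.674, -0.0, -0.0]
ft_force: [-3.0, -4.4, -2.5]
grip_width: 0.0009
```

Call:
send_rows([
  {"tx":0.05,"ty":0,"tz":0,"rx":0,"ry":0,"rz":0},
  {"tx":0.1,"ty":0,"tz":0,"rx":0,"ry":0,"rz":0},
])

```text
time: 17.7
position: [0.6563, 0.0888, 0.1276]
tool_rot: [0.739, 0.674, 0.0, 0.0]
ft_force: [-3.2, -3.1, -1.6]
grip_width: 0.0005
```

Call:
send_rows([
  {"tx":0.05,"ty":0,"tz":0,"rx":0,"ry":0,"rz":0},
  {"tx":0.1,"ty":0,"tz":0,"rx":0,"ry":0,"rz":0},
])

```text
time: 17.87
position: [0.6563, 0.0898, 0.1276]
tool_rot: [0.739, 0.674, 0.0, 0.0]
ft_force: [-3.3, -4.5, -0.8]
grip_width: 0.0005
```

Call:
send_rows([
  {"tx":0.05,"ty":0,"tz":0,"rx":0,"ry":0,"rz":0},
  {"tx":0.1,"ty":0,"tz":0,"rx":0,"ry":0,"rz":0},
])

```text
time: 18.03
position: [0.6564, 0.0908, 0.1276]
tool_rot: [0.739, 0.674, 0.0, 0.0]
ft_force: [-1.9, -3.4, -1.1]
grip_width: 0.0007
```

Call:
send_rows([
  {"tx":0.05,"ty":0,"tz":0,"rx":0,"ry":0,"rz":0},
  {"tx":0.1,"ty":0,"tz":0,"rx":0,"ry":0,"rz":0},
])

```text
time: 18.2
position: [0.6565, 0.0918, 0.1276]
tool_rot: [0.739, 0.674, 0.0, 0.0]
ft_force: [-2.2, -4.0, -0.9]
grip_width: 0.0004
```

Call:
send_rows([
  {"tx":0.05,"ty":0,"tz":0,"rx":0,"ry":0,"rz":0},
  {"tx":0.1,"ty":0,"tz":0,"rx":0,"ry":0,"rz":0},
])

```text
time: 18.37
position: [0.6566, 0.0928, 0.1276]
tool_rot: [0.739, 0.674, 0.0, 0.0]
ft_force: [-2.3, -3.4, -2.0]
grip_width: 0.0004
```

Call:
send_rows([
  {"tx":0.05,"ty":0,"tz":0,"rx":0,"ry":0,"rz":0},
  {"tx":0.1,"ty":0,"tz":0,"rx":0,"ry":0,"rz":0},
])

```text
time: 18.53
position: [0.6567, 0.0938, 0.1276]
tool_rot: [0.739, 0.674, 0.0, 0.0]
ft_force: [-2.2, -4.0, -0.8]
grip_width: 0.0004
```

Call:
send_rows([
  {"tx":0.05,"ty":0,"tz":0,"rx":0,"ry":0,"rz":0},
  {"tx":0.1,"ty":0,"tz":0,"rx":0,"ry":0,"rz":0},
])

```text
time: 18.7
position: [0.6568, 0.0948, 0.1276]
tool_rot: [0.739, 0.674, 0.0, 0.0]
ft_force: [-2.6, -3.5, -1.3]
grip_width: 0.0001
```

Call:
send_rows([
  {"tx":0.05,"ty":0,"tz":0,"rx":0,"ry":0,"rz":0},
  {"tx":0.1,"ty":0,"tz":0,"rx":0,"ry":0,"rz":0},
])

```text
time: 18.87
position: [0.6568, 0.0954, 0.1277]
tool_rot: [0.738, 0.674, -0.0, 0.0]
ft_force: [-2.5, -5.2, -1.1]
grip_width: 0.0004
```

Call:
send_rows([
  {"tx":0.05,"ty":0,"tz":0,"rx":0,"ry":0,"rz":0},
  {"tx":0.05,"ty":0,"tz":0,"rx":0,"ry":0,"rz":0},
])

```text
time: 19.03
position: [0.6568, 0.0956, 0.1276]
tool_rot: [0.738, 0.674, -0.0, 0.0]
ft_force: [-2.3, -5.5, -1.6]
grip_width: 0.0005
```

Call:
send_rows([
  {"tx":0.05,"ty":0,"tz":0,"rx":0,"ry":0,"rz":0},
  {"tx":0.05,"ty":0,"tz":0,"rx":0,"ry":0,"rz":0},
])

```text
time: 19.2
position: [0.6569, 0.0957, 0.1276]
tool_rot: [0.738, 0.674, -0.001, 0.001]
ft_force: [-1.6, -6.2, -0.9]
grip_width: 0.0005
```

The seal is met at TCP y≈0.095. Force now rises about 0.6 N per 0.5 mm commanded. Stepping up to about 16 N.

Call:
send_rows([
  {"tx":0.1,"ty":0,"tz":0,"rx":0,"ry":0,"rz":0},
  {"tx":0.2,"ty":0,"tz":0,"rx":0,"ry":0,"rz":0},
])

```text
time: 19.37
position: [0.657, 0.0965, 0.1277]
tool_rot: [0.738, 0.674, -0.002, 0.001]
ft_force: [-3.2, -10.4, 0.3]
grip_width: 0.0002
```

Call:
send_rows([
  {"tx":0.1,"ty":0,"tz":0,"rx":0,"ry":0,"rz":0},
  {"tx":0.1,"ty":0,"tz":0,"rx":0,"ry":0,"rz":0},
])

```text
time: 19.53
position: [0.657, 0.0969, 0.1277]
tool_rot: [0.738, 0.675, -0.002, 0.002]
ft_force: [-3.1, -11.1, -0.8]
grip_width: 0.0004
```

Call:
send_rows([
  {"tx":0.1,"ty":0,"tz":0,"rx":0,"ry":0,"rz":0},
  {"tx":0.1,"ty":0,"tz":0,"rx":0,"ry":0,"rz":0},
])

```text
time: 19.7
position: [0.657, 0.0972, 0.1277]
tool_rot: [0.738, 0.675, -0.002, 0.002]
ft_force: [-2.9, -12.0, -0.0]
grip_width: 0.0005
```

Call:
send_rows([
  {"tx":0.1,"ty":0,"tz":0,"rx":0,"ry":0,"rz":0},
  {"tx":0.1,"ty":0,"tz":0,"rx":0,"ry":0,"rz":0},
])

```text
time: 19.87
position: [0.657, 0.0975, 0.1277]
tool_rot: [0.738, 0.675, -0.003, 0.002]
ft_force: [-3.9, -14.3, -0.5]
grip_width: 0.0001
```

Call:
send_rows([
  {"tx":0.06,"ty":0,"tz":0,"rx":0,"ry":0,"rz":0},
  {"tx":0.06,"ty":0,"tz":0,"rx":0,"ry":0,"rz":0},
  {"tx":0.06,"ty":0,"tz":0,"rx":0,"ry":0,"rz":0},
])

```text
time: 20.12
position: [0.657, 0.0976, 0.1277]
tool_rot: [0.738, 0.675, -0.003, 0.002]
ft_force: [-4.1, -15.0, -0.3]
grip_width: 0.0001
```

Call:
send_rows([
  {"tx":0,"ty":0,"tz":0,"rx":0,"ry":0,"rz":0},
  {"tx":0,"ty":0,"tz":0,"rx":0,"ry":0,"rz":0},
  {"tx":0,"ty":0,"tz":0,"rx":0,"ry":0,"rz":0},
])

```text
time: 20.37
position: [0.657, 0.0976, 0.1277]
tool_rot: [0.738, 0.675, -0.003, 0.002]
ft_force: [-4.6, -14.5, -0.6]
grip_width: 0.0003
```

About 15 N of push, so about 11 N on the seal, and steady. Holding.

Call:
send_rows([
  {"tx":0,"ty":0,"tz":0,"rx":0,"ry":0,"rz":0},
  {"tx":0,"ty":0,"tz":0,"rx":0,"ry":0,"rz":0},
  {"tx":0,"ty":0,"tz":0,"rx":0,"ry":0,"rz":0},
  {"tx":0,"ty":0,"tz":0,"rx":0,"ry":0,"rz":0},
  {"tx":0,"ty":0,"tz":0,"rx":0,"ry":0,"rz":0},
])

```text
time: 20.78
position: [0.657, 0.0976, 0.1277]
tool_rot: [0.738, 0.675, -0.003, 0.002]
ft_force: [-3.3, -14.4, 0.1]
grip_width: 0.0003
```

Call:
send_rows([
  {"tx":0,"ty":0,"tz":0,"rx":0,"ry":0,"rz":0},
  {"tx":0,"ty":0,"tz":0,"rx":0,"ry":0,"rz":0},
  {"tx":0,"ty":0,"tz":0,"rx":0,"ry":0,"rz":0},
  {"tx":0,"ty":0,"tz":0,"rx":0,"ry":0,"rz":0},
  {"tx":0,"ty":0,"tz":0,"rx":0,"ry":0,"rz":0},
])

```text
time: 21.2
position: [0.657, 0.0976, 0.1277]
tool_rot: [0.738, 0.675, -0.003, 0.002]
ft_force: [-3.4, -14.1, 0.4]
grip_width: 0.0005
```

Call:
send_rows([
  {"tx":0,"ty":0,"tz":0,"rx":0,"ry":0,"rz":0},
  {"tx":0,"ty":0,"tz":0,"rx":0,"ry":0,"rz":0},
  {"tx":0,"ty":0,"tz":0,"rx":0,"ry":0,"rz":0},
  {"tx":0,"ty":0,"tz":0,"rx":0,"ry":0,"rz":0},
  {"tx":0,"ty":0,"tz":0,"rx":0,"ry":0,"rz":0},
])

```text
time: 21.62
position: [0.657, 0.0976, 0.1277]
tool_rot: [0.738, 0.674, -0.003, 0.002]
ft_force: [-3.6, -15.4, 0.3]
grip_width: 0.0004
```

Held about 1.7 s. Backing off slowly along −y, then up.

Call:
send_rows([
  {"tx":-0.3,"ty":0,"tz":0,"rx":0,"ry":0,"rz":0},
  {"tx":-0.6,"ty":0,"tz":0,"rx":0,"ry":0,"rz":0},
  {"tx":-0.9,"ty":0,"tz":0,"rx":0,"ry":0,"rz":0},
  {"tx":-1.2,"ty":0,"tz":0,"rx":0,"ry":0,"rz":0},
  {"tx":-1.5,"ty":0,"tz":0,"rx":0,"ry":0,"rz":0},
])

```text
time: 22.03
position: [0.6571, 0.0882, 0.1282]
tool_rot: [0.738, 0.674, 0.001, 0.0]
ft_force: [-0.2, -0.1, 1.0]
grip_width: 0.0004
```

Call:
send_rows([
  {"tx":-0.5,"ty":0,"tz":0,"rx":0,"ry":0,"rz":0},
  {"tx":-1.0,"ty":0,"tz":0,"rx":0,"ry":0,"rz":0},
  {"tx":-2,"ty":0,"tz":0,"rx":0,"ry":0,"rz":0},
  {"tx":-3,"ty":0,"tz":0,"rx":0,"ry":0,"rz":0},
  {"tx":-3,"ty":0,"tz":0,"rx":0,"ry":0,"rz":0},
])

```text
time: 22.45
position: [0.6533, 0.0552, 0.1275]
tool_rot: [0.739, 0.674, -0.0, 0.0]
ft_force: [-0.0, -0.6, -0.7]
grip_width: 0.001
```

Call:
send_rows([
  {"tx":0,"ty":0,"tz":-3,"rx":0,"ry":0,"rz":0},
  {"tx":0,"ty":0,"tz":-6,"rx":0,"ry":0,"rz":0},
  {"tx":-3,"ty":0,"tz":-9,"rx":0,"ry":0,"rz":0},
  {"tx":-6,"ty":0,"tz":-10,"rx":0,"ry":0,"rz":0},
  {"tx":-9,"ty":0,"tz":-10,"rx":0,"ry":0,"rz":0},
])

```text
time: 22.87
position: [0.6475, -0.0332, 0.2321]
tool_rot: [0.738, 0.675, 0.003, 0.004]
ft_force: [0.0, -0.1, 0.2]
grip_width: 0.0005
```

Call:
send_rows([
  {"tx":-2,"ty":0,"tz":0,"rx":0,"ry":0,"rz":0},
  {"tx":-2,"ty":0,"tz":0,"rx":0,"ry":0,"rz":0},
  {"tx":-2,"ty":0,"tz":0,"rx":0,"ry":0,"rz":0},
])

```text
time: 23.12
position: [0.6431, -0.0532, 0.2276]
tool_rot: [0.74, 0.673, 0.0, -0.0]
ft_force: [0.1, 0.6, 0.4]
grip_width: 0.0004
```

```bash
python3 - <<'E'
from h import *
st()
for n in("side","top","wrist"):
    c=robot.camera(n)
    if n=="wrist": c=wristcal(c)
    v,u=np.mgrid[0:420,0:560]; K=c["intrinsics"]; z=c["z_map"]
    cam=np.stack([(u-K[0,2])/K[0,0]*z,(v-K[1,2])/K[1,1]*z,z],-1); W=(cam-c["t"])@c["R"]
    m=(z>0)&(W[...,2]>.135)&(W[...,2]<.158)&(abs(W[...,0]-.655)<.035)&(abs(W[...,1]-.11)<.03)
    if m.sum()>5: print(n,m.sum(),W[m].mean(0),cv2.minAreaRect((W[m][:,:2]*1000).astype(np.float32)))
    save(c,n+"20.png")
    for l in("bottle","beaker","syringe_box"):
        if n!="wrist":
            for r in robot.tip_of(l,n): print(n,l,round(r["p"],2),world(c,*r["xy"],h=0).round(3))
E
```

```text
t 23.12 pos [ 0.6431 -0.0532  0.2276] ya -5.38 z [ 1.e-04  7.e-04 -1.e+00] w 0.0004 F [0.1  0.57 0.45] q [-0.26  0.55  1.37  0.    1.22 -0.16]
side 167 [0.65526605 0.11565036 0.14589898] ((658.3580322265625, 113.50404357910156), (9.315150260925293, 51.610626220703125), 84.22193145751953)
side bottle 0.89 [0.748 0.296 0.   ]
side bottle 0.67 [0.75  0.035 0.   ]
side beaker 0.94 [ 0.486 -0.101  0.   ]
top 117 [0.65566829 0.11016332 0.1522048 ] ((657.3853149414062, 110.73880767822266), (8.117642402648926, 50.30517578125), 84.5329818725586)
top beaker 0.62 [ 0.643 -0.249  0.   ]
top syringe_box 0.83 [ 0.653 -0.256  0.   ]
top syringe_box 0.22 [0.7   0.189 0.   ]
wrist 398 [0.65578959 0.10842213 0.14078801] ((655.5643920898438, 108.55571746826172), (1.879278302192688, 49.434776306152344), 84.29121398925781)
```

View pics/side20.png

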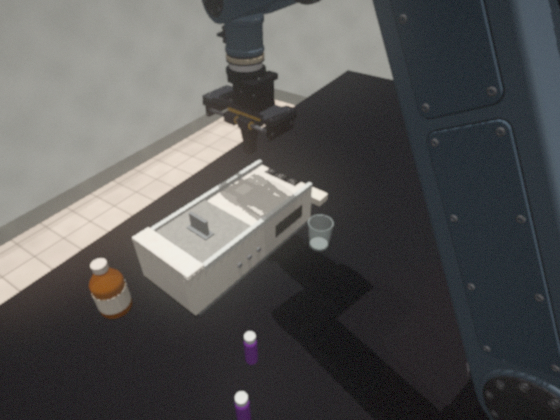

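View pics/wrist20.png

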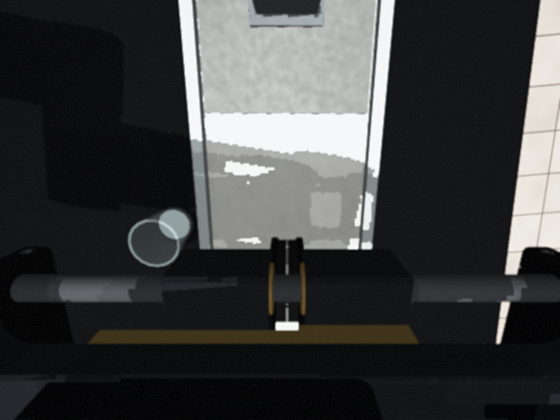

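```bash
python3 -c "
from h import *
st();print(robot.hand_in());st()"
```

```text
t 23.57 pos [ 0.6433 -0.0512  0.2275] ya -5.15 z [-1.e-04  1.e-04 -1.e+00] w 0.0004 F [-0.21 -0.35 -0.42] q [-0.25  0.55  1.37  0.    1.22 -0.16]
the job is handed in; nothing more can be done
None
the job is handed in; nothing more can be done
```

I stood the clear glass vial in the well and slid the hatch shut onto the seal. I then handed the job in at about 23.6 s; no verdict was reported.

**Vial:** I gripped it once too high, at the shoulder, so I regripped it about 5 mm lower before lifting. After release, pictures from the wrist and side cameras showed it standing upright in the well. It still looked upright during the slide, until the hatch covered it.

**Hatch and seal:** Sliding took about 4 N of push. The seal met the hatch at TCP y ≈ 0.095 m. I pressed with about 14–15 N for roughly 1.7 s, which leaves about 10–11.5 N on the seal after friction. The compression of about 2.6 mm suggests nearer 13 N. Both are above the 8 N needed and under the 20 N limit.

**Last checks:**
- **Robot:** the arm was well clear, with no force on the tool.
- **Hatch:** closed, with the tab about 180 mm from where it started (top camera). The force left on the seal could not be measured after I let go.
- **Bottle, beaker and box:** they looked unmoved. The network positions agreed with the start within about 8 mm for the bottle and beaker. The box's best detection was about 17 mm off; I read that as network noise, since the pictures show no change and the arm never went near it.
- **Disagreement:** the wrist and top cameras placed the well 5–7 mm further along y than the fitted heater outline did. I relied on the direct view of the well and on feeling for the seal.

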